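Shut the battery hold-down bar and pin it with a hairpin clip

ROBOT

A 6-joint arm with a two-finger parallel gripper is mounted at the origin on the work surface. World frame = base frame: x ahead of the robot, y to its left, z up, the work surface at z = 0. Lengths are in m, angles in rad, forces in N, time in s.
With the tool pointing down it reaches from about 0.275 to 0.825 m from the base axis. Payload 5.2 kg.
Tool frame: the origin (TCP) lies at the very end of the fingers, on their centre line; the grasp point (between the pads) lies 19 mm behind it; x points along the fingers, z is the direction in which the jaws open and shut, and the axes are right-handed (so a half turn about x gives the same grasp; the last joint's range is limited). The gripper opens to 93 mm and grips with 3 to 60 N. Pads are 15 mm wide; open, the fingers measure 128 mm over their backs; the gripper's body (75 mm by 188 mm) begins 65 mm behind the grasp point.
Start: joints at [1.043, 0.259, 1.535, -0, 1.348, -0.203], TCP at [0.175, 0.521, 0.219] pointing down, gripper open.
Joint ranges: [-3.14, 3.14], [-0.91, 2.08], [0.19, 2.58], [-1.22, 4.36], [0.22, 2.71], [-3.12, 3.12]. Speed limits (rad/s): [2.57, 2.57, 3.14, 3.14, 3.14, 3.14].

INTERFACE

Orientations are given as a unit quaternion [w, x, y, z].
In Python, from plant import robot gives the robot as it stands.
- The arm moves only by the tool servo_tool, never from a script. Its argument "motion" is a list of rows, each a list of 4 numbers: the shift along the world's x, y, z in mm, then the turn about the world's z in rad. A call has 1 to 8 rows; each row is the pose to reach, as a shift and turn from the pose commanded when the call began; what a row does not reach only later rows make up. A row lasts 1/12 s, in which the tool goes at most 41.7 mm and 7.16 degrees, less where a joint would pass 70% of its speed; a pose out of reach is approached as far as the arm can. A call with a gripper value outside its range is refused whole. "claw" is the finger opening in mm, from 0 to 93, set as the call begins (left out, the last holds). The fingers move at their own pace and stop on an object; the grip force is fixed at half the most. Time passes only in rows, so rows that repeat a pose let the fingers close. It gives the time, the measured TCP pose, the force and the opening at its end, in the units of the state.
- robot.get_state(): the state, without advancing time (a new reading comes with each control period).
- robot.get_image(name): name is "scene" or "top" or "wrist"; returns a dict with "color" (384x512x3 uint8, blue, green, red), "intrinsics" (3x3 intrinsics, pixels), "eye" and "rotation" of the camera in the world. Camera axes: x right, y down, z forward; pixel columns grow to the right and rows downward; lengths in m; the calibration is good to about 2 mm. A picture is of the moment at which its call begins. There is no depth.
- robot.sign_off(): hands the job in, once; it reports no verdict.
The state is a dict: "time_s": time; "joint_positions": joint angles; "qvel": joint speeds; "tau": joint torques, N m; "tcp_pos": TCP position; "orientation": TCP orientation; "wrist_force": force on the tool from outside, world axes, zero at the start; "ft_torque": the same for the moment, N m; "width": finger opening in m.
Only numpy, scipy, OpenCV 4.12 (cv2) and the standard library are available. Lean on these libraries where they do the work, as an engineer would, in place of code of your own. Each camera call takes 0.05 s, during which the arm holds its last target.

TASK

Swing the hinged hold-down bar down onto the back-up battery so that its slotted end drops over the upright post. Then take the big hairpin clip from the parts case and slide its straight leg through the cross hole in the post, above the bar, until the sprung leg snaps over and its bend hugs the shank. Ease the clip in without forcing it, let go of it, and leave everything else where it is.

Things in the scene. Friction and masses are not known exactly. Their poses are not given: they have to be found in the camera images.
- tray: Galvanised battery tray, 176 x 176 mm, fixed to the bench; origin at the middle of its underside, z up, +x from the post towards the bar's hinge. It carries a grey sealed battery, 94 x 151 mm, top 68 mm up, the post at x = -68 mm and the hinge bracket at x = +68 mm (both at y = 0).
- bar_hinge (a point): Middle of the hold-down bar's hinge axis, 74 mm above the bench. Axes are the tray's: the hinge pin runs along y, the post stands 136 mm away in -x.
- bar_press (a point): Point on the bar's top face, 95 mm from the hinge axis: press here. The bar is a galvanised strip 24 mm wide, 4 mm thick, with a 41 mm square slotted end plate centred 136 mm from the hinge. -x runs along the bar away from the hinge, z is the normal of its top face. Shut, its top face is 76 mm above the bench.
- bar (a joint): Opening angle of the hold-down bar (rad): 0 = level on the battery (hard stop), 0.5 to 0.9 at the start. A stiff hinge (about 0.15 N m) keeps it where it is left; push its top face over and down along its arc to shut it.
- post_axis (a point): Point on the post's axis 76 mm above the bench, level with the shut bar's top face; z up, x along the cross hole (best push the clip in +x, towards the hinge). The hole's height is not measured: its centre lies 5 to 17 mm above this point and always 13.5 mm below the post's flat top. Find it by feel or by eye.
- clip_eye (a point): Middle of the closed eye of the big hairpin clip (5 mm steel wire, 109 mm long, 36 g), which lies flat on the parts case. The eye has parallel sides 21 mm apart (outside, across y) and is 32 mm long: grip here. +x along the straight leg to its tip, +y from the straight to the sprung leg, z normal to the clip. A much smaller clip (3 mm wire, 50 mm) lies elsewhere.
- case: Shut grey parts case, 85 (x) x 120 (y) x 26 mm high, fixed; origin at the middle of its underside. The clip lies flat on it (wire centre 28.5 mm above the bench), its eye overhanging the case's near (-x) edge. Two small bolts stand on it.
- clip_seat (a point): Point on the axis of the clip's straight leg opposite the bend of the sprung leg: it belongs on the post's axis, in the cross hole. Axes as clip_eye, which lies 44 mm behind (-x) and 8 mm to +y. The straight leg's cut tip is 50 mm ahead (+x), the sprung leg's flared end 32 mm ahead, its throat 12 to 15 mm ahead.
- clip_leg (a joint): Angle by which the clip's sprung leg is spread (rad): 0 relaxed, about 0.1 while its throat passes over the post's shank (a push of some 4 to 9 N), about 0.02 to 0.05 when snapped home, the bend hugging the shank.
- bolt_a: Small hex bolt standing on its head on the case; leave it.
- bolt_b: Small hex bolt standing on its head on the case; leave it.
- screwdriver: Screwdriver on the bench; leave it.
- tape: Roll of black tape, 68 mm; leave it.
- contactor: Cream contactor, 78 x 45 x 86 mm; leave it.
- breaker: Circuit breaker lying on its side, 72 x 83 x 18 mm; leave it.
- capacitor: Upright can capacitor, 35 x 52 mm; leave it.
- small_clip: Small dark hairpin clip, 3 mm wire, 50 mm long, on the bench; not for this post, leave it.
- spanner: Spanner, 150 mm; leave it.
- clip: The big hairpin clip; origin and axes are those of clip_seat. Forced against the post with more than 16 N it bends.
- post: The upright post: steel head, shank 16 mm, with a 6.5 mm cross hole (edges just broken), screwed onto a stem at a height set by hand. Axes as post_axis, origin below it at bench height. It stands rigid; a twist can swivel it about its axis against friction (0.04 N m).
Not all that is in view belongs to the job. Leave any green or yellow look-alike of the clip alone.

How it is judged:
On the way, in this order (a step that is already met when the one before it is completed fails the run):
1. the bar lies down on the battery, its end over the post (value of joint bar below 0.04 rad), for 0.2 s.
2. with the bar down, the clip's straight leg is in the cross hole (value of joint bar below 0.04 rad and x of clip_seat in the frame of post_axis between -0.04 and 0.04 m and y of clip_seat in the frame of post_axis between -0.004 and 0.004 m and z of clip_seat in the frame of post_axis between 0.0025 and 0.0195 m and angle between the x axis of clip_seat and the x axis of post_axis, either way round below 0.2 rad), for 0.1 s.
3. the clip is home: its sprung leg has snapped over the shank (value of joint bar below 0.04 rad and x of clip_seat in the frame of post_axis between -0.005 and 0.005 m and y of clip_seat in the frame of post_axis between -0.004 and 0.004 m and z of clip_seat in the frame of post_axis between 0.0025 and 0.0195 m and angle between the x axis of clip_seat and the x axis of post_axis, either way round below 0.2 rad and angle between the z axis of clip_seat and the z axis of post_axis, either way round below 0.25 rad and value of joint clip_leg below 0.06 rad), for 0.2 s.
At the end, for the whole second after the job is handed in: The bar is down (under 0.04 rad). The clip's straight leg is in the cross hole, within 0.2 rad of its direction; its seat point is within 5 mm of the post's axis along the hole, 4 mm across; the sprung leg is closed on the shank (under 0.06 rad); the clip is at rest and released (all of step 3 and linear speed of clip below 0.02 m/s); the robot touches nothing.
It fails at once if the clip is forced against the post (over 16 N) (contact force between clip and post above 16 N).
It fails at once if another loose thing is moved by more than 30 mm (distance of any of bolt_a, bolt_b, screwdriver, tape, contactor, breaker, capacitor, small_clip, spanner from where it was at the start of the episode above 0.03 m).
It also fails if it takes over 64 s, if anything falls off the work surface, if the arm or the gripper's body presses on something with over 40 N, if the wrist force passes 120 N, or if a joint passes its speed limit or range.

## Working session

There is one attempt and no reset: what is moved stays moved. The work goes in short steps, Python scripts to look and compute and a tool call to move; the robot and the scene stay as the last step left them, time stands still between calls to the robot, and variables do not carry over. Pictures are saved under pics/ and viewed, and the job is handed in when it is done.

Besides the shell and the picture viewer there is one more tool, called in YAML: its name, and indented under it one key for each argument. servo_tool: Moves the arm, as the interface text tells. Its arguments: {"type":"object","properties":{"motion":{"type":"array"},"claw":{"type":"number"}},"required":["motion"]}

```bash
mkdir -p pics; ls
cat > h.py <<'E'
import numpy as np, cv2
from plant import robot
def snap(n,f):
    d=robot.get_image(n); cv2.imwrite(f'pics/{f}.png',d['color']); np.savez(f'pics/{f}.npz',**{k:np.array(d[k]) for k in('color','intrinsics','eye','rotation')}); return d
def load(f): return np.load(f'pics/{f}.npz')
def ray(d,uv):
    K=np.array(d['intrinsics']);v=np.linalg.solve(K,[uv[0],uv[1],1.]);v=np.array(d['rotation'])@v
    return np.array(d['eye']),v/np.linalg.norm(v)
def onz(d,uv,z):
    e,v=ray(d,uv);return e+v*(z-e[2])/v[2]
def tri(dl,ul):
    A=np.zeros((3,3));b=np.zeros(3)
    for d,u in zip(dl,ul):
        e,v=ray(d,u);P=np.eye(3)-np.outer(v,v);A+=P;b+=P@e
    p=np.linalg.solve(A,b); return p,[np.linalg.norm((np.eye(3)-np.outer(ray(d,u)[1],ray(d,u)[1]))@(p-ray(d,u)[0])) for d,u in zip(dl,ul)]
def proj(d,p):
    c=np.array(d['rotation']).T@(np.array(p)-np.array(d['eye']));q=np.array(d['intrinsics'])@c;return q[:2]/q[2]
def crop(f,x0,y0,x1,y1,s,o):
    im=cv2.imread(f'pics/{f}.png')[y0:y1,x0:x1];cv2.imwrite(f'pics/{o}.png',cv2.resize(im,None,fx=s,fy=s,interpolation=cv2.INTER_CUBIC))
E
python3 - <<'E'
from h import *
for n in('scene','top','wrist'):
    d=snap(n,n+'0');print(n,d['eye'],d['rotation'],d['intrinsics'])
print(robot.get_state())
E
```

```text
pics
scene [1.19389062 0.2682673  0.86678314] [-0.20353745  0.5368727   0.75988226 -0.30482644] [[434.05790303   0.         255.12204689]
 [  0.         434.05790303 194.85840394]
 [  0.           0.           1.        ]]
top [0.43459484 0.00755635 1.13802251] [-0.02486614  0.71473483 -0.69807311  0.03506749] [[395.08438341   0.         253.70575367]
 [  0.         395.08438341 190.51326485]
 [  0.           0.           1.        ]]
wrist [0.10261606 0.54591427 0.38452158] [0.11333289 0.80420656 0.57785261 0.08058431] [[319.10832293   0.         258.98409756]
 [  0.         319.10832293 191.95019714]
 [  0.           0.           1.        ]]
{'time_s': 0.15, 'joint_positions': array([ 1.04323093e+00,  2.59172591e-01,  1.53578669e+00, -3.31766332e-06,
        1.34798909e+00, -2.02835500e-01]), 'qvel': array([ 7.11885649e-04, -1.18554865e-03, -2.97058865e-03, -1.38230884e-03,
       -5.15478245e-05, -9.48047545e-04]), 'tau': array([ 1.19152312e-03, -4.37647605e+01, -2.84231257e+01,  7.18886079e-02,
        3.80933890e-02, -5.04579077e-05]), 'tcp_pos': array([0.17527376, 0.52090832, 0.21802836]), 'orientation': array([ 0.57381268, -0.41279432,  0.57468699,  0.41240116]), 'wrist_force': array([ 0.7184915 , -0.0960644 , -0.30594877]), 'ft_torque': array([-0.00890302,  0.02628936, -0.07085419]), 'width': 0.09274373364884558}
```

```bash
python3 - <<'E'
s=open('h.py').read()
s=s.replace("from plant","from scipy.spatial.transform import Rotation as R\nfrom plant").replace("np.array(d['rotation'])","RM(d)")
s=s.replace("def load","def RM(d): return R.from_quat(np.array(d['rotation']),scalar_first=True).as_matrix()\ndef load")
open('h.py','w').write(s)
E
python3 -c "
from h import *
d=load('top0');print(RM(d));print(proj(d,[0.4,0,0]),proj(d,[0.5,0,0]));print(proj(load('scene0'),[0.4,0,0]))"
```

```text
[[ 0.02292842 -0.99613035  0.08484468]
 [-0.99961832 -0.02415122 -0.01341396]
 [ 0.01541115 -0.08450474 -0.99630389]]
[249.94070101 236.20953906] [250.76372655 201.33071725]
[267.32366854 186.92509236]
```

View pics/top0.png

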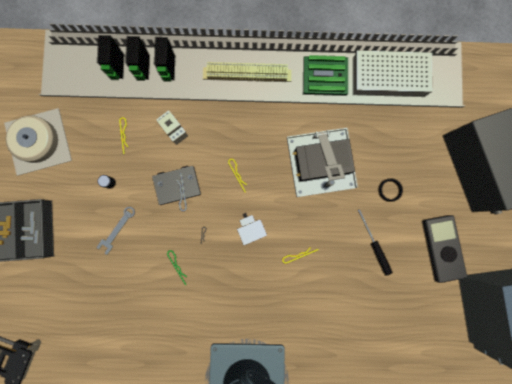

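View pics/scene0.png

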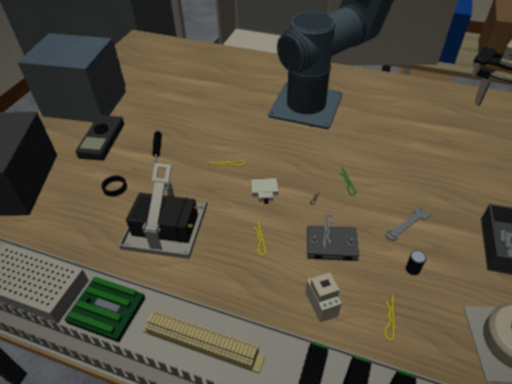

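View pics/wrist0.png

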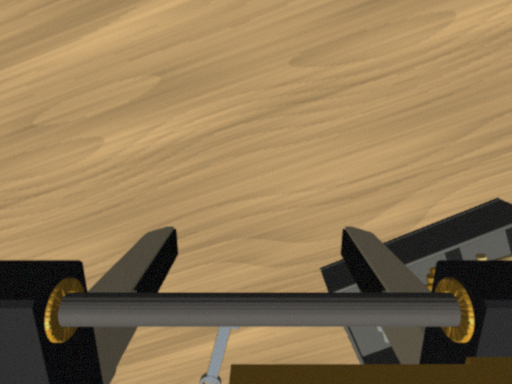

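Clip candidates in the top view:
- Steel clip on the case, (183,188). This matches the description.
- Green look-alike, (177,267).
- Yellow look-alikes, (123,135), (237,174) and (300,256).
- Small dark clip, (204,234).

I choose the one on the case and check it in a close crop.

Run:
```python
from h import *
crop('top0',145,155,215,225,8,'c1');crop('top0',280,120,365,200,8,'c2');crop('scene0',295,200,365,265,8,'c3');crop('scene0',110,150,215,260,6,'c4')
```

```text
(no output)
```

View pics/c1.png

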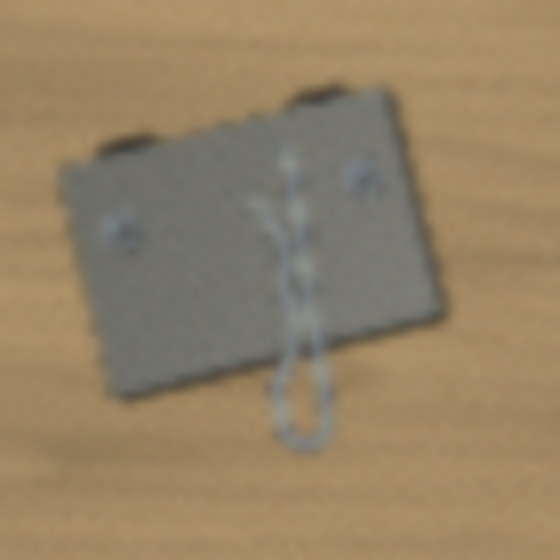

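View pics/c2.png

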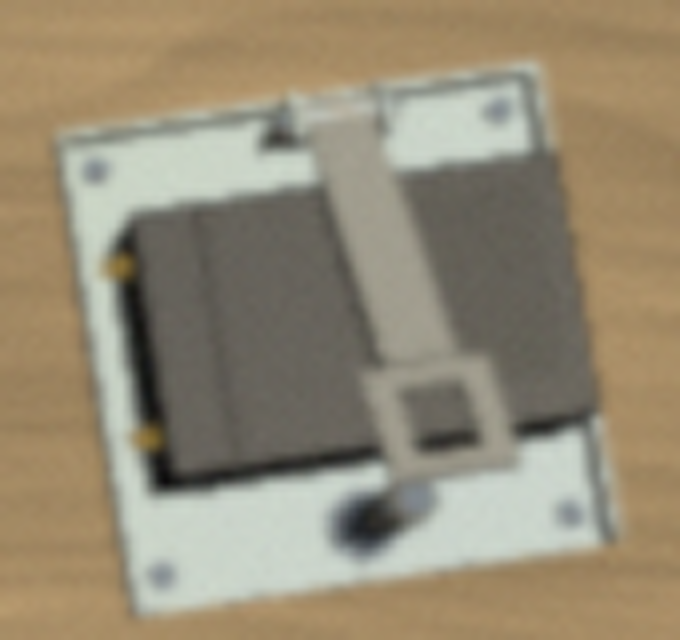

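View pics/c3.png

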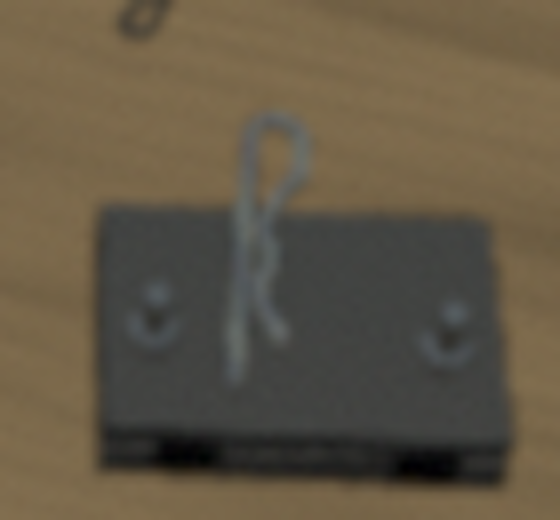

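View pics/c4.png

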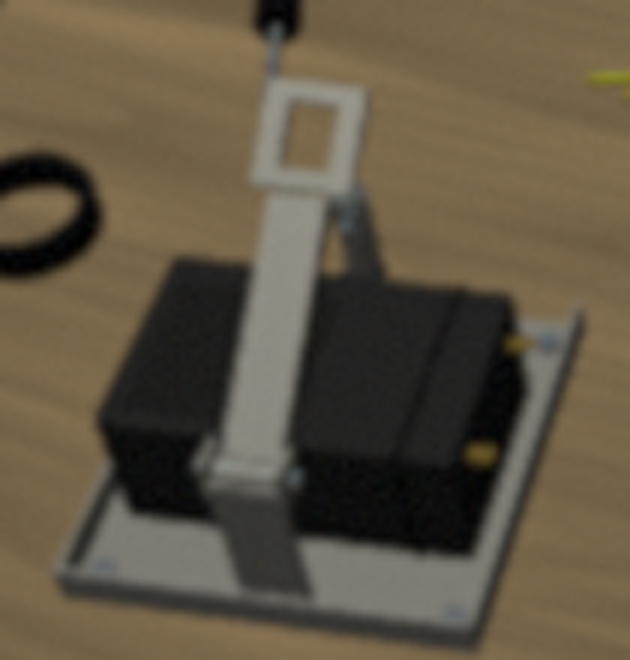

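Run:
```python
from h import *
t=load('top0');s=load('scene0')
c2=lambda p:(p[0]/8+280-.4,p[1]/8+120-.4)
c4=lambda p:(p[0]/6+110-.4,p[1]/6+150-.4)
c1=lambda p:(p[0]/8+145-.4,p[1]/8+155-.4)
c3=lambda p:(p[0]/8+295-.4,p[1]/8+200-.4)
for n,a in (('scr',[(95,170),(498,110),(568,513),(162,575)]),('base',[(60,132),(545,66),(620,545),(138,612)])):
    P=np.array([onz(t,c2(p),.004) for p in a]);print(n,P.round(4).tolist(),'mean',P.mean(0).round(4))
    v=(P[0]-P[3])+(P[1]-P[2]);w=(P[0]-P[1])+(P[3]-P[2]);print('yaw',np.arctan2(v[1],v[0]),np.arctan2(w[1],w[0])-np.pi/2,np.linalg.norm(v)/2,np.linalg.norm(w)/2)
print('post top',tri([t,s],[c2((418,494)),c4((348,197))]))
print('plate',tri([t,s],[c2((440,418)),c4((310,137))]))
print('hinge',tri([t,s],[c2((343,108)),c4((252,462))]))
for n,a,b in(('eyeend',(305,440),(275,120)),('tip',(289,155),(233,378)),('sprtip',(255,203),(282,338))):
    print(n,onz(t,c1(a),.0285).round(4),onz(s,c3(b),.0285).round(4))
for a in((122,230),(365,178)):print('bolt',onz(t,c1(a),.035).round(4))
print('case c',onz(t,c1((253,243)),.026))
```

```text
scr [[0.6792, -0.1145, 0.004], [0.7053, -0.2618, 0.004], [0.5577, -0.2878, 0.004], [0.5316, -0.1409, 0.004]] mean [ 0.6184 -0.2013  0.004 ]
yaw 0.17576387350515854 0.17565927573997597 0.1498818632712624 0.14941605212999476
base [[0.6929, -0.1015, 0.004], [0.7221, -0.279, 0.004], [0.5465, -0.3067, 0.004], [0.518, -0.1324, 0.004]] mean [ 0.6199 -0.2049  0.004 ]
yaw 0.16572455786253965 0.1626793507701596 0.17767341942776899 0.17827072716603845
post top (array([ 0.55278063, -0.21358449,  0.09417291]), [np.float64(0.0006291338577863418), np.float64(0.000629133857786323)])
plate (array([ 0.57150119, -0.20993893,  0.14725848]), [np.float64(0.00020854214954560516), np.float64(0.0002085421495456238)])
hinge (array([ 0.68502251, -0.1887416 ,  0.08311777]), [np.float64(0.001489759418816919), np.float64(0.0014897594188168788)])
eyeend [0.4707 0.1901 0.0285] [0.4676 0.1873 0.0285]
tip [0.5709 0.1995 0.0285] [0.5695 0.1987 0.0285]
sprtip [0.5536 0.2108 0.0285] [0.5504 0.209  0.0285]
bolt [0.5423 0.2556 0.035 ]
bolt [0.5626 0.1715 0.035 ]
case c [0.53966698 0.21139264 0.026     ]
```

Run:
```python
from h import *
st=robot.get_state();M=R.from_quat(st['orientation'],scalar_first=True).as_matrix();print(M.round(3));print('jaw yaw',np.arctan2(M[1,2],M[0,2]))
```

```text
[[-0.001 -0.948  0.319]
 [-0.001  0.319  0.948]
 [-1.     0.    -0.001]]
jaw yaw 1.2460673473299506
```

servo_tool:
  motion:
    - [421, -726, 0, 0.495]
    - [421, -726, 0, 0.495]
    - [421, -726, 0, 0.495]
    - [421, -726, 0, 0.495]
    - [421, -726, 0, 0.495]
    - [421, -726, 0, 0.495]
    - [421, -726, 0, 0.495]
    - [421, -726, 0, 0.495]
  claw: 0

```text
time_s: 0.82
tcp_pos: [0.3352, 0.2457, 0.2187]
orientation: [-0.456, 0.541, -0.455, -0.541]
wrist_force: [1.6, 0.7, -0.2]
width: 0.044
```

servo_tool:
  motion:
    - [260, -450, 0, 0]
    - [260, -450, 0, 0]
    - [260, -450, 0, 0]
    - [260, -450, 0, 0]
    - [260, -450, 0, 0]
    - [260, -450, 0, 0]
    - [260, -450, 0, 0]
    - [260, -450, 0, 0]

```text
time_s: 1.48
tcp_pos: [0.5021, -0.0433, 0.2186]
orientation: [0.456, -0.54, 0.456, 0.541]
wrist_force: [0.9, 0.2, 0.1]
width: 0.0007
```

servo_tool:
  motion:
    - [95, -164, 0, 0]
    - [95, -164, 0, 0]
    - [95, -164, 0, 0]
    - [95, -164, 0, 0]
    - [95, -164, 0, 0]
    - [95, -164, 0, 0]
    - [95, -164, 0, 0]

```text
time_s: 2.07
tcp_pos: [0.5964, -0.2062, 0.2174]
orientation: [0.456, -0.539, 0.456, 0.541]
wrist_force: [-0.6, 0.3, 0.5]
width: 0.0004
```

Run:
```python
from h import *
snap('wrist','w1');st=robot.get_state();M=R.from_quat(st['orientation'],scalar_first=True).as_matrix();print(st['tcp_pos'],st['time_s'],st['width'],'jaw yaw',np.arctan2(M[1,2],M[0,2]))
print(M.round(4))
```

```text
[ 0.59610965 -0.20498632  0.21784764] 2.1167 0.00040772504739422196 jaw yaw 1.7402154367081968
[[-0.0017 -0.9857 -0.1686]
 [ 0.0014 -0.1686  0.9857]
 [-1.      0.0014  0.0016]]
```

View pics/w1.png

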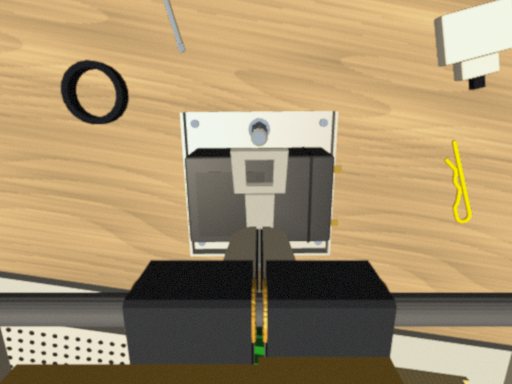

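servo_tool:
  motion:
    - [0, 0, -30, 0]
    - [0, 0, -60, 0]
    - [0, 0, -78, 0]
    - [0, 0, -88, 0]
    - [0, 0, -98, 0]
    - [0, 0, -108, 0]
    - [0, 0, -118, 0]
    - [0, 0, -126, 0]

```text
time_s: 2.78
tcp_pos: [0.5969, -0.2051, 0.0927]
orientation: [-0.456, 0.541, -0.456, -0.54]
wrist_force: [-0.4, 0.7, 1.1]
width: 0.0007
```

servo_tool:
  motion:
    - [0, 0, -5, 0]
    - [0, 0, -10, 0]
    - [0, 0, -13, 0]
    - [0, 0, -15, 0]
    - [0, 0, -16, 0]

```text
time_s: 3.2
tcp_pos: [0.5967, -0.2053, 0.0766]
orientation: [-0.456, 0.541, -0.456, -0.541]
wrist_force: [-0.8, 0.4, 1.3]
width: 0.0004
```

servo_tool:
  motion:
    - [0, 0, -1, 0]
    - [0, 0, -2, 0]
    - [0, 0, -2, 0]
    - [0, 0, -2, 0]

```text
time_s: 3.53
tcp_pos: [0.5968, -0.2053, 0.0762]
orientation: [-0.456, 0.541, -0.456, -0.54]
wrist_force: [-2.8, 1.8, 6.8]
width: 0.0007
```

servo_tool:
  motion:
    - [0, 0, 30, 0]
    - [-20, 0, 60, 0]
    - [-40, 0, 90, 0]
    - [-60, 0, 120, 0]
    - [-60, 0, 120, 0]
    - [-60, 0, 120, 0]
  claw: 45

```text
time_s: 4.03
tcp_pos: [0.5374, -0.206, 0.1976]
orientation: [-0.456, 0.543, -0.456, -0.538]
wrist_force: [-0.1, 0.6, -0.4]
width: 0.0357
```

Run:
```python
from h import *
d=snap('wrist','w2');snap('top','t2');snap('scene','s2');st=robot.get_state();M=R.from_quat(st['orientation'],scalar_first=True).as_matrix();print(st['tcp_pos'],st['time_s'],st['wrist_force'])
print('cam in tool',M.T@(d['eye']-st['tcp_pos']),'R',(M.T@RM(d)).round(3))
crop('t2',280,120,365,200,8,'t2c');crop('s2',110,150,215,260,6,'s2c')
```

```text
[ 0.53656345 -0.20493209  0.19373076] 4.1833 [0.24948099 0.79037189 0.03624349]
cam in tool [-1.70054121e-01  7.69319169e-02  1.15025666e-04] R [[ 0.005 -0.281  0.96 ]
 [-0.001 -0.96  -0.281]
 [ 1.     0.001 -0.005]]
```

View pics/w2.png

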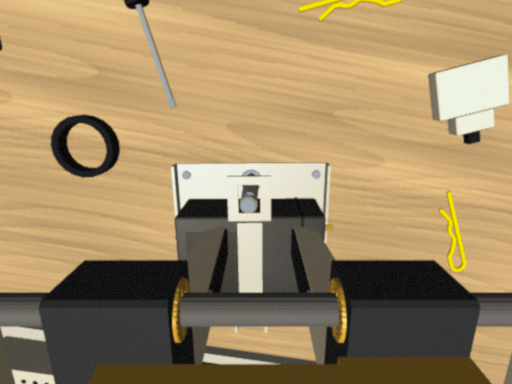

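View pics/s2c.png

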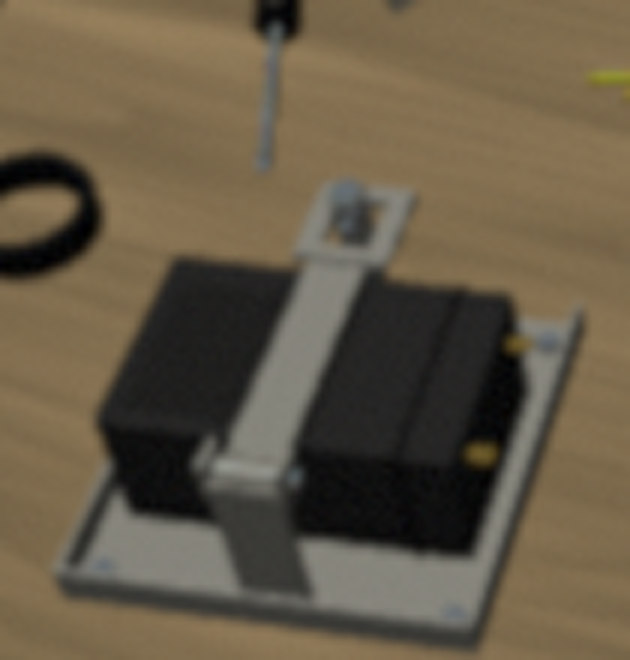

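View pics/t2c.png

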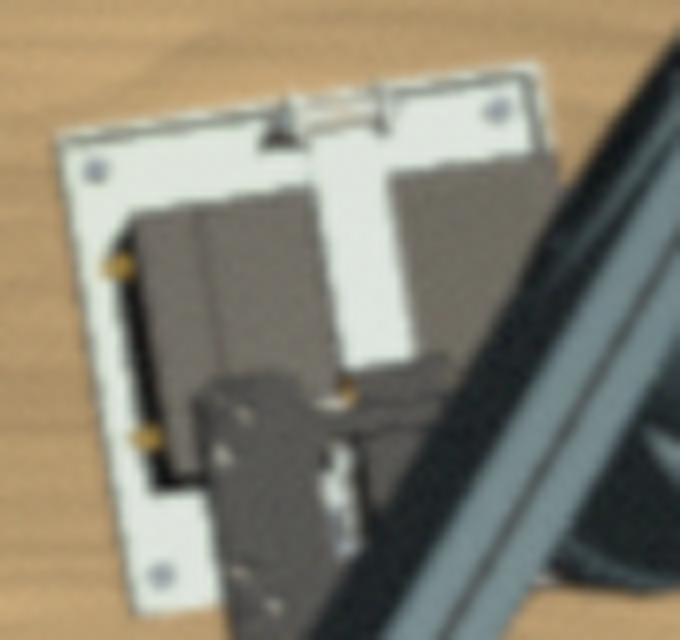

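servo_tool:
  motion:
    - [-7, -12, 0, 0]
    - [-7, -12, -30, 0]
    - [-7, -12, -60, 0]
    - [-7, -12, -85, 0]
    - [-7, -12, -102, 0]
    - [-7, -12, -102, 0]
    - [-7, -12, -102, 0]
  claw: 93

```text
time_s: 4.77
tcp_pos: [0.5286, -0.2172, 0.091]
orientation: [0.455, -0.539, 0.456, 0.542]
wrist_force: [-0.4, -0.4, -0.1]
width: 0.0866
```

Run:
```python
from h import *
d=snap('wrist','w3');st=robot.get_state();print(st['tcp_pos'],st['time_s'],st['wrist_force'],st['joint_positions'])
crop('w3',200,200,310,300,7,'w3c')
```

```text
[ 0.52962046 -0.21773081  0.09250036] 4.8167 [0.22422307 0.08306968 0.31955054] [-5.84675067e-01  4.11386966e-01  1.64538668e+00 -1.57970530e-04
  1.08577201e+00 -2.32546246e+00]
```

View pics/w3.png

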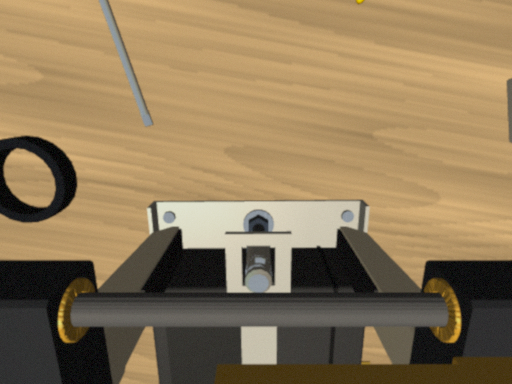

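View pics/w3c.png

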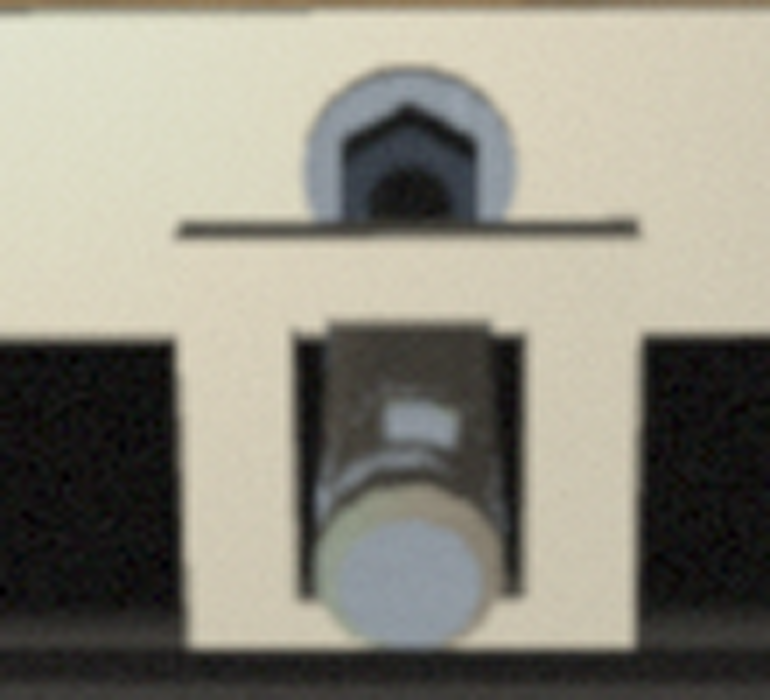

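Run:
```python
from h import *
d=load('w3');u=(200+410/7-.43,200+568/7-.43)
for z in(.0945,.1,.1065):print(onz(d,u,z))
im=cv2.imread('pics/w3.png');g=cv2.cvtColor(im,cv2.COLOR_BGR2GRAY)
np.set_printoptions(linewidth=200)
print(g[252:272,242:276])
crop('w2',225,165,275,225,10,'w2c')
```

```text
[ 0.55166299 -0.21326904  0.0945    ]
[ 0.54835753 -0.21383517  0.1       ]
[ 0.54445107 -0.21450423  0.1065    ]
[[ 64  21  14  26  51  64  68  69  63  61  61  58  55  58  63  61  57  61  59  56  58  59  60  55  57  59  62  48  33  25  20  20  75 156]
 [ 71  25  19  24  42  63  68  68  64  60  60  59  64  59  60  60  63  56  60  60  59  59  56  58  57  61  58  49  35  24  25  24  72 154]
 [ 69  26  16  18  46  64  69  68  64  65  60  62  68  73  67  65  63  65  63  60  61  60  60  57  58  57  58  55  39  21  20  23  76 156]
 [ 67  21  18  19  43  67  68  67  65  67  64  63  77  84  78  83  84  79  70  70  69  66  61  57  55  58  57  53  44  20  15  19  75 156]
 [ 69  19  21  24  49  62  70  64  59  66  74  72  77  84  83  84  88  80  74  72  71  68  61  60  53  58  57  51  41  22  21  26  75 155]
 [ 71  27  16  29  51  66  69  70  64  69  77  75  76  99 109 110 111 107 107  99  82  73  68  63  65  60  60  56  39  19  17  21  76 154]
 [ 74  28  14  25  55  67  75  70  69  69  71  69  83 116 133 136 135 137 134 130 123 108  98  80  67  68  58  55  44  21  17  23  75 154]
 [ 74  21  16
[... 1094 characters left out ...]
158]
 [ 91  36  24  55  94  91  86 105 121 122 107  85  74  74  71  70  65  65  66  65  73  72  68  63  56  55  58  56  64  48  23  25  82 159]
 [ 97  32  26  64  90  91 102 122 119 105  77  64  65  61  67  62  66  68  70  64  61  62  64  56  57  58  58  61  71  56  26  27  80 157]
 [100  39  31  87 103 105 112 104  95  77  71  82  89  87  97 104 107 114 110 106  88  72  63  61  58  59  56  66  70  55  24  32  81 157]
 [101  34  36 105 124 108  98  85  71  83 104 122 125 129 129 132 136 139 136 132 121 109  87  68  63  61  60  73  69  52  25  27  85 158]
 [ 98  38  42 105 129 105  80  73  87 114 133 140 143 144 141 140 139 140 138 137 134 130 119 108  97  75  63  67  73  62  35  37  83 157]]
```

View pics/w2c.png

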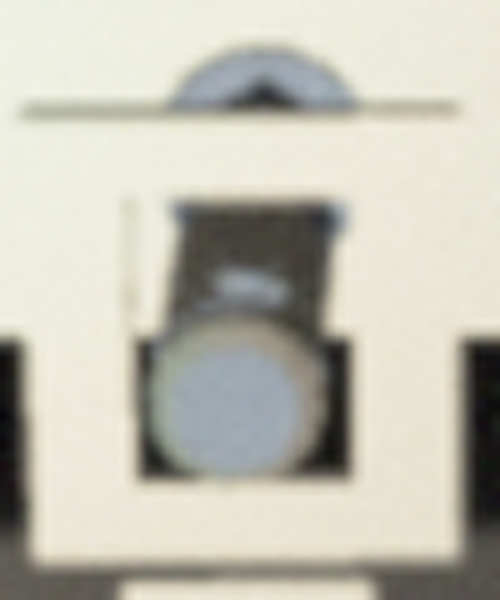

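servo_tool:
  motion:
    - [0, 2, 0, -0.08]
    - [0, 4, 0, -0.15]
    - [0, 4, 0, -0.15]
    - [0, 4, 0, -0.15]

```text
time_s: 5.15
tcp_pos: [0.5305, -0.2138, 0.0942]
orientation: [-0.494, 0.507, -0.494, -0.505]
wrist_force: [0.1, -0.5, 0.4]
width: 0.0932
```

Run:
```python
from h import *
d=snap('wrist','w4');st=robot.get_state();print(st['tcp_pos'],st['time_s']);M=R.from_quat(st['orientation'],scalar_first=True).as_matrix();print('yaw',np.arctan2(M[1,2],M[0,2])-np.pi/2)
crop('w4',200,200,310,300,7,'w4c')
g=cv2.cvtColor(cv2.imread('pics/w4.png'),cv2.COLOR_BGR2GRAY)
np.set_printoptions(linewidth=200)
print(g[250:285,240:278])
```

```text
[ 0.53036492 -0.21378788  0.09396533] 5.2
yaw 0.022658972832673152
[[156  66  18 ... 199 205 205]
 [162  79  27 ... 202 204 204]
 [171  96  37 ... 197 203 203]
 ...
 [201 201 204 ... 198 200 198]
 [199 204 204 ... 200 197 200]
 [202 200 202 ... 197 197 201]]
```

View pics/w4c.png

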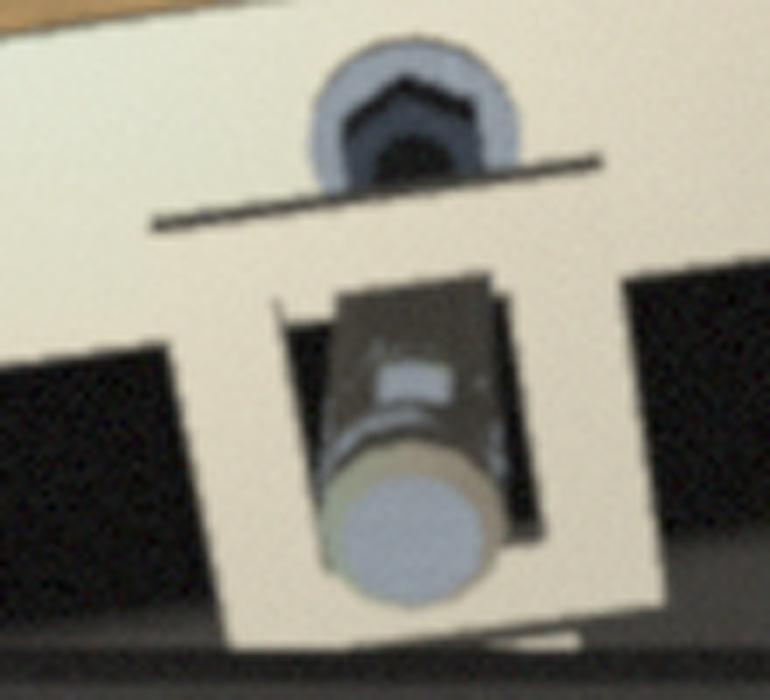

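servo_tool:
  motion:
    - [0, 0, 25, 0]
    - [0, 0, 40, 0]
    - [10, 0, 40, 0]
    - [21, 0, 40, 0]
    - [21, 0, 40, 0]
    - [21, 0, 40, 0]
    - [21, 0, 32, 0]
    - [21, 0, 25, 0]
  claw: 0

```text
time_s: 5.87
tcp_pos: [0.5502, -0.2131, 0.1167]
orientation: [0.495, -0.505, 0.495, 0.505]
wrist_force: [-0.2, 0.1, 0.4]
width: 0.0446
```

servo_tool:
  motion:
    - [0, 0, -3, 0]
    - [0, 0, -6, 0]
    - [0, 0, -9, 0]
    - [0, 0, -11, 0]
    - [0, 0, -13, 0]
    - [0, 0, -14, 0]
    - [0, 0, -15, 0]
    - [0, 0, -16, 0]

```text
time_s: 6.53
tcp_pos: [0.5508, -0.2133, 0.1019]
orientation: [-0.495, 0.505, -0.495, -0.505]
wrist_force: [0.3, 0.8, 0.7]
width: 0.0003
```

servo_tool:
  motion:
    - [0, 0, -1, 0]
    - [0, 0, -2, 0]
    - [0, 0, -3, 0]
    - [0, 0, -4, 0]
    - [0, 0, -5, 0]
    - [0, 0, -6, 0]

```text
time_s: 7.03
tcp_pos: [0.5509, -0.2134, 0.0961]
orientation: [-0.495, 0.505, -0.495, -0.505]
wrist_force: [-1.7, 0.9, 8.6]
width: 0.0006
```

servo_tool:
  motion:
    - [0, 0, 40, 0]
    - [0, 0, 80, -0.12]
    - [-10, 40, 115, -0.24]
    - [-20, 80, 115, -0.36]
    - [-30, 120, 115, -0.48]
    - [-40, 160, 115, -0.6]
    - [-50, 200, 115, -0.72]
    - [-60, 240, 115, -0.84]
  claw: 50

```text
time_s: 7.7
tcp_pos: [0.4934, 0.0147, 0.2111]
orientation: [0.657, -0.262, 0.657, 0.261]
wrist_force: [0.9, 0.4, -0.1]
width: 0.0477
```

servo_tool:
  motion:
    - [-5, 30, 0, -0.12]
    - [-10, 60, 0, -0.24]
    - [-15, 90, 0, -0.36]
    - [-20, 120, 0, -0.48]
    - [-25, 150, 0, -0.6]
    - [-30, 163, 0, -0.72]
    - [-30, 163, 0, -0.84]
    - [-30, 163, 0, -0.96]

```text
time_s: 8.37
tcp_pos: [0.4637, 0.1772, 0.2108]
orientation: [0.704, 0.071, 0.704, -0.071]
wrist_force: [0.5, -0.3, -1.1]
width: 0.0502
```

servo_tool:
  motion:
    - [0, 0, 0, -0.12]
    - [0, 0, 0, -0.24]
    - [0, 0, 0, -0.36]
    - [0, 0, 0, -0.48]
    - [0, 0, 0, -0.6]
    - [0, 0, 0, -0.72]
    - [0, 0, 0, -0.84]
    - [0, 0, 0, -0.96]

```text
time_s: 9.03
tcp_pos: [0.4642, 0.1759, 0.2108]
orientation: [0.591, 0.388, 0.591, -0.388]
wrist_force: [0.4, 0.1, 0.3]
width: 0.0501
```

servo_tool:
  motion:
    - [0, 0, -30, -0.12]
    - [0, 0, -50, -0.226]
    - [0, 0, -60, -0.226]
    - [0, 0, -60, -0.226]
    - [0, 0, -60, -0.226]

```text
time_s: 9.45
tcp_pos: [0.4643, 0.1759, 0.1508]
orientation: [0.545, 0.45, 0.546, -0.45]
wrist_force: [-0.0, 0.5, -0.6]
width: 0.05
```

Run:
```python
from h import *
d=snap('wrist','w5');st=robot.get_state();print(st['tcp_pos'],st['time_s'],st['joint_positions']);M=R.from_quat(st['orientation'],scalar_first=True).as_matrix();print('yaw',np.arctan2(M[1,2],M[0,2])+np.pi/2)
```

```text
[0.46495019 0.17598603 0.15160198] 9.5 [1.37041261e-01 2.21474514e-01 1.75825814e+00 5.34043269e-05
 1.16077608e+00 1.51693811e+00]
yaw 0.19087821012666017
```

View pics/w5.png

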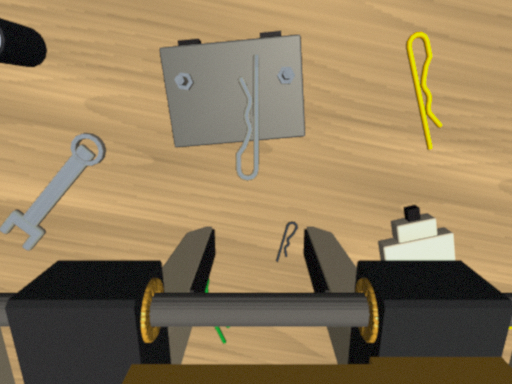

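Run:
```python
from h import *
crop('w5',210,40,310,190,5,'w5c')
```

```text
(no output)
```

View pics/w5c.png

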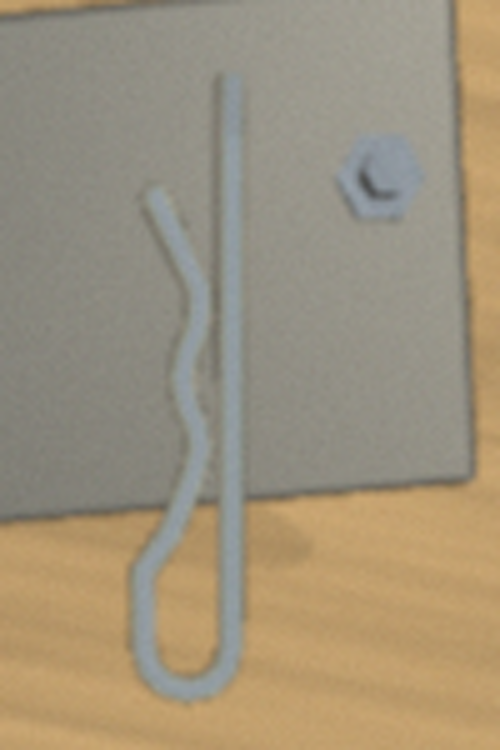

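Run:
```python
from h import *
d=load('w5');c=lambda p:(p[0]/5+210-.4,p[1]/5+40-.4)
P={n:onz(d,c(p),.0285) for n,p in dict(tip=(231,73),leg=(231.5,600),end=(188,702),eyeL=(133,605),eyeR=(243,605)).items()}
for n in P:print(n,P[n].round(4))
v=P['tip']-P['leg'];yaw=np.arctan2(v[1],v[0]);print('yaw',yaw,'len',np.linalg.norm(P['tip'][:2]-P['end'][:2]),np.linalg.norm(P['eyeL']-P['eyeR']))
x=np.array([np.cos(yaw),np.sin(yaw),0]);y=np.array([-x[1],x[0],0])
print('eye from tip',P['tip']-94*x/1e3+8*y/1e3,'from end',P['end']+.016*x,'mid',(P['eyeL']+P['eyeR'])/2)
```

```text
tip [0.5754 0.2006 0.0285]
leg [0.4877 0.1838 0.0285]
end [0.4673 0.1881 0.0285]
eyeL [0.4834 0.2013 0.0285]
eyeR [0.4872 0.1816 0.0285]
yaw 0.18966959120324153 len 0.10882947956791346 0.020152090673374094
eye from tip [0.4815948  0.19076264 0.0285    ] from end [0.48301906 0.19116309 0.0285    ] mid [0.48529813 0.19144315 0.0285    ]
```

servo_tool:
  motion:
    - [17, 15, 0, 0]
    - [17, 15, -40, 0]
    - [17, 15, -75, 0]
    - [17, 15, -105, 0]
    - [17, 15, -125, 0]
    - [17, 15, -125, 0]
    - [17, 15, -125, 0]
    - [17, 15, -125, 0]
  claw: 50

```text
time_s: 10.17
tcp_pos: [0.4831, 0.1912, 0.0277]
orientation: [0.546, 0.451, 0.544, -0.45]
wrist_force: [0.4, 0.1, 0.2]
width: 0.0503
```

Run:
```python
from h import *
d=snap('wrist','w6');st=robot.get_state();print(st['tcp_pos'],st['time_s'],st['wrist_force'])
```

```text
[0.4833446  0.19124687 0.02799147] 10.2167 [ 1.01280665 -0.02462098  0.19494959]
```

View pics/w6.png

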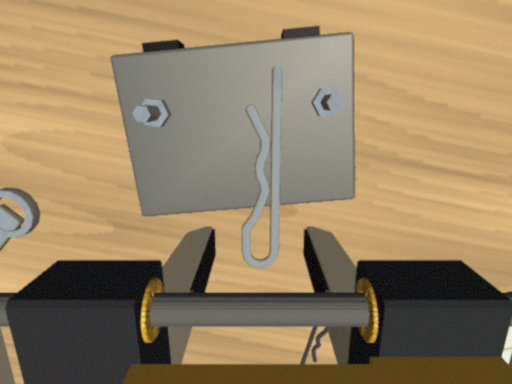

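servo_tool:
  motion:
    - [0, 0, -10, 0]
    - [0, 0, -16, 0]
    - [0, 0, -18, 0]
    - [0, 0, -18, 0]
    - [0, 0, -18, 0]

```text
time_s: 10.63
tcp_pos: [0.4811, 0.1909, 0.0076]
orientation: [0.545, 0.451, 0.545, -0.451]
wrist_force: [-0.2, 0.1, 0.1]
width: 0.0497
```

servo_tool:
  motion:
    - [0, 0, 0, 0]
    - [0, 0, 0, 0]
    - [0, 0, 0, 0]
    - [0, 0, 0, 0]
    - [0, 0, 0, 0]
    - [0, 0, 0, 0]
  claw: 15

```text
time_s: 11.13
tcp_pos: [0.4814, 0.1909, 0.0078]
orientation: [0.545, 0.451, 0.545, -0.451]
wrist_force: [0.3, 0.7, -0.6]
width: 0.0195
```

Run:
```python
from h import *
for i in range(3):
    robot.get_image('wrist');st=robot.get_state();print(st['tcp_pos'],st['width'],st['wrist_force'])
```

```text
[0.48137267 0.19089145 0.0078459 ] 0.020006277153290876 [-0.22239412 -0.10044501 -0.40018583]
[0.48138034 0.19089414 0.00783456] 0.019660453866567795 [ 0.17668719  0.14033237 -0.00272731]
[0.48137814 0.19090286 0.00781562] 0.019975014759241676 [-0.17555741  0.45540275  1.41585366]
```

servo_tool:
  motion:
    - [0, 0, 3, 0]
    - [0, 0, 8, 0]
    - [0, 0, 20, 0]
    - [0, 0, 40, 0]
    - [0, 0, 70, 0]
    - [0, 0, 70, 0]
    - [0, 0, 70, 0]

```text
time_s: 11.87
tcp_pos: [0.4829, 0.1912, 0.0798]
orientation: [0.546, 0.452, 0.544, -0.45]
wrist_force: [-0.8, 0.1, -0.4]
width: 0.0196
```

Run:
```python
from h import *
d=snap('wrist','w7');st=robot.get_state();print(st['tcp_pos'],st['time_s'],st['wrist_force'],st['width']);M=R.from_quat(st['orientation'],scalar_first=True).as_matrix();print(M)
snap('scene','s7');crop('s7',250,130,400,270,5,'s7c')
```

```text
[0.48161636 0.19097723 0.07843451] 11.9167 [ 0.22376859  0.397974   -1.15686597] 0.01959552827419004
[[ 1.57131729e-03  9.82303207e-01  1.87291057e-01]
 [ 2.81743425e-04  1.87290846e-01 -9.82304464e-01]
 [-9.99998726e-01  1.59628001e-03  1.75358753e-05]]
```

View pics/w7.png

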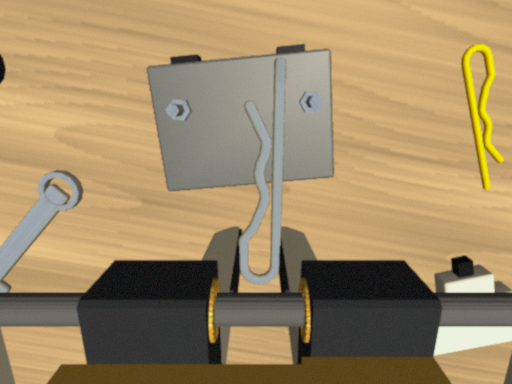

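View pics/s7c.png

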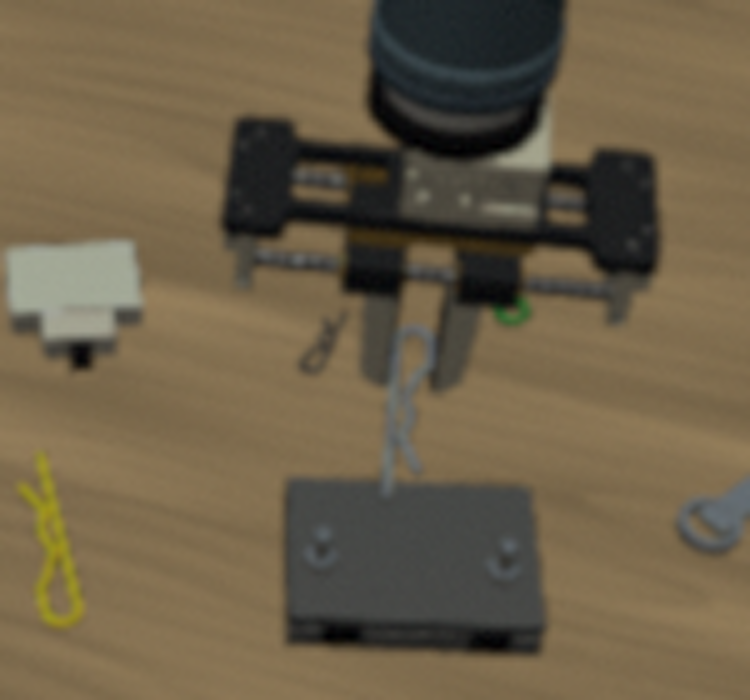

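Run:
```python
from h import *
crop('w7',220,45,320,185,5,'a');crop('w7',220,165,320,295,5,'b')
```

```text
(no output)
```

View pics/a.png

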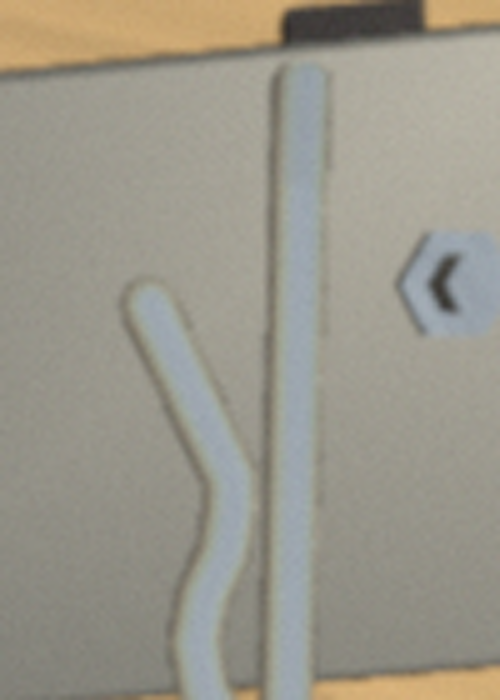

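View pics/b.png

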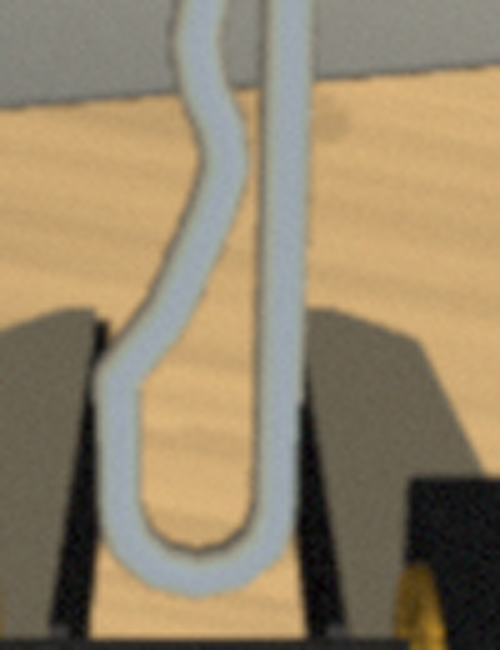

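Run:
```python
from h import *
d=load('w7');tcp=np.array([0.48161636,0.19097723,0.07843451]);z=tcp[2]+.0207
A=lambda p:(p[0]/5+220-.4,p[1]/5+45-.4);B=lambda p:(p[0]/5+220-.4,p[1]/5+165-.4)
M=np.array([[.0016,.9823,.1873],[.0003,.1873,-.9823],[-1,.0016,0]])
for n,u in(('tip',A((301,64))),('mid',A((294,400))),('low',B((280,400))),('end',B((195,598))),('eyeL',B((97,450))),('eyeR',B((300,450)))):
    p=onz(d,u,z);q=M.T@(p-tcp);print(n,p.round(4),'fwd %.1f lat(left) %.1f'%(q[1]*1e3,-q[2]*1e3))
s=load('s7')
print(proj(s,onz(d,A((301,64)),z)),proj(s,onz(d,B((195,598)),z)))
```

```text
tip [0.577  0.2005 0.0991] fwd 95.5 lat(left) -8.5
mid [0.5492 0.1954 0.0991] fwd 67.2 lat(left) -8.4
low [0.4909 0.1847 0.0991] fwd 7.9 lat(left) -7.9
end [0.4671 0.1889 0.0991] fwd -14.6 lat(left) 0.7
eyeL [0.4819 0.2018 0.0991] fwd 2.4 lat(left) 10.6
eyeR [0.4858 0.1816 0.0991] fwd 2.4 lat(left) -10.0
[326.79184286 230.85559666] [332.81167446 195.56193783]
```

servo_tool:
  motion:
    - [0, 0, 20, 0]
    - [0, 0, 50, 0]
    - [-6, -30, 70, -0.03]
    - [-12, -70, 70, -0.06]
    - [-18, -110, 70, -0.09]
    - [-24, -150, 70, -0.12]
    - [-30, -190, 70, -0.161]
    - [-36, -230, 70, -0.161]

```text
time_s: 12.63
tcp_pos: [0.4437, -0.0404, 0.1466]
orientation: [0.506, 0.493, 0.507, -0.494]
wrist_force: [1.1, -0.0, -0.8]
width: 0.0197
```

servo_tool:
  motion:
    - [-3, -40, 0, 0]
    - [-6, -80, 0, 0]
    - [-9, -115, 0, 0]
    - [-11, -145, -10, 0]
    - [-11, -160, -20, 0]
    - [-11, -168, -30, 0]
    - [-11, -168, -30, 0]
    - [-11, -168, -30, 0]

```text
time_s: 13.3
tcp_pos: [0.4333, -0.2059, 0.1164]
orientation: [0.505, 0.493, 0.508, -0.493]
wrist_force: [-0.3, 0.4, -0.3]
width: 0.0195
```

Run:
```python
from h import *
d=snap('wrist','w8');st=robot.get_state();print(st['tcp_pos'],st['time_s'],st['wrist_force'],st['width']);M=R.from_quat(st['orientation'],scalar_first=True).as_matrix();print('yaw',np.arctan2(M[1,1],M[0,1]))
```

```text
[ 0.43383057 -0.2056988   0.11708255] 13.35 [-0.67741183  0.00299003 -0.50638116] 0.019918239488672555
yaw 0.02784727219431399
```

View pics/w8.png

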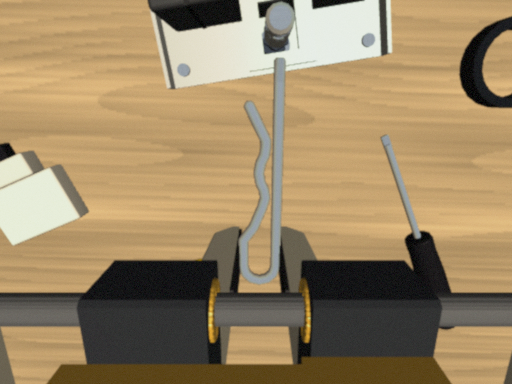

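servo_tool:
  motion:
    - [0, -1.5, -20, 0]
    - [0, -1.5, -40, 0]
    - [0, -1.5, -50, 0]
    - [0, -1.5, -54, 0]
    - [0, -1.5, -54, 0]
    - [0, -1.5, -54, 0]

```text
time_s: 13.85
tcp_pos: [0.4348, -0.2083, 0.0644]
orientation: [0.507, 0.493, 0.507, -0.493]
wrist_force: [0.4, -0.4, 0.4]
width: 0.0194
```

Run:
```python
from h import *
d=snap('wrist','w9');st=robot.get_state();print(st['tcp_pos'],st['time_s'],st['wrist_force'],st['width']);M=R.from_quat(st['orientation'],scalar_first=True).as_matrix();print('yaw',np.arctan2(M[1,1],M[0,1]))
crop('w9',225,0,335,100,7,'w9c')
snap('scene','s9');crop('s9',110,130,250,250,6,'s9c')
```

```text
[ 0.43501889 -0.20866948  0.06470079] 13.9 [ 0.61173038 -0.09183677 -0.65806559] 0.019480093766278735
yaw 0.02797546804774762
```

View pics/w9c.png

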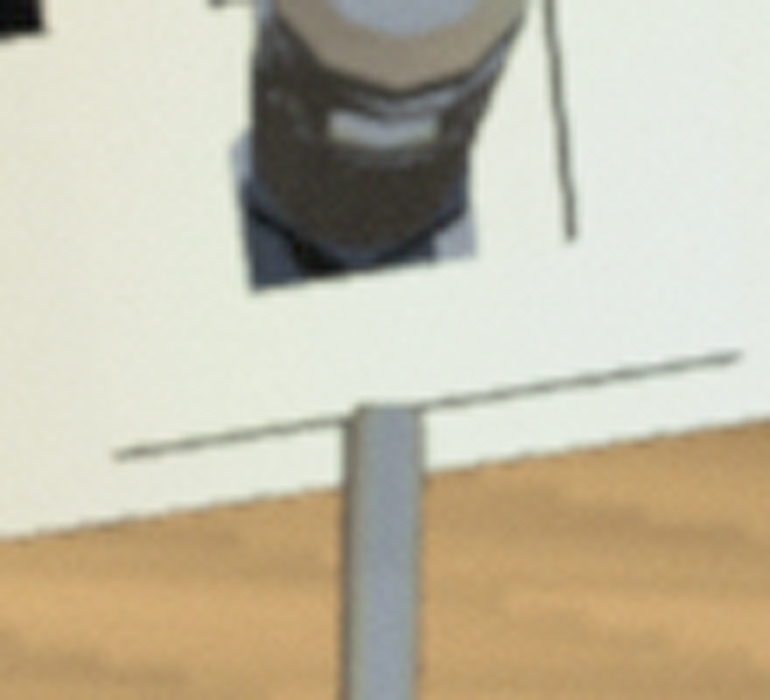

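View pics/s9c.png

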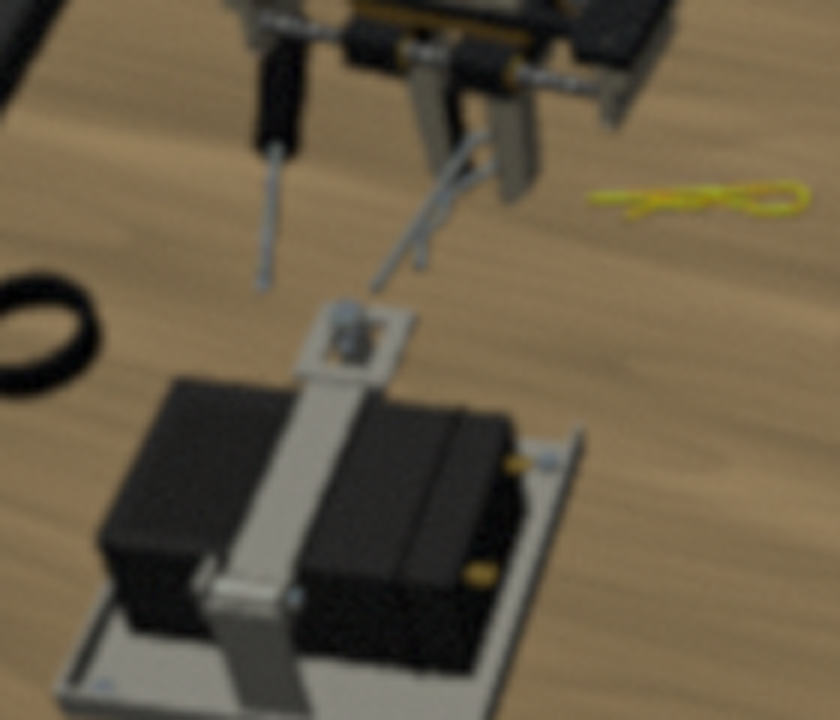

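Run:
```python
from h import *
d=load('w9');st=robot.get_state();tcp=st['tcp_pos'];M=R.from_quat(st['orientation'],scalar_first=True).as_matrix()
C=lambda p:(p[0]/7+225-.43,p[1]/7-.43)
def rep(n,u,z):
    q=M.T@(onz(d,u,z)-tcp);print(n,u,'fwd %.1f left %.2f'%(q[1]*1e3,-q[2]*1e3))
z=tcp[2]+.0207
rep('tip',C((389,408)),z);rep('leg',C((380,695)),z)
# subpixel leg centre by rows
g=cv2.cvtColor(cv2.imread('pics/w9.png'),cv2.COLOR_BGR2HSV)
for h in(.082,.0825,.083):rep('hole',C((383,130)),h)
rep('posttop',C((393,-3)),.096)
im=cv2.imread('pics/w9.png')
np.set_printoptions(linewidth=220)
for r in(16,18,20):print(cv2.cvtColor(im,cv2.COLOR_BGR2GRAY)[r,255:300])
for r in(62,75,90,130,180,210):print(r,im[r,268:292,0])
cv2.imwrite('pics/top9.png',cv2.resize(im[0:45,250:310],None,fx=12,fy=12,interpolation=cv2.INTER_CUBIC))
```

```text
tip (280.14142857142855, 57.855714285714285) fwd 93.6 left -7.94
leg (278.85571428571427, 98.85571428571428) fwd 76.9 left -7.68
hole (279.2842857142857, 18.141428571428573) fwd 109.5 left -7.50
hole (279.2842857142857, 18.141428571428573) fwd 109.4 left -7.47
hole (279.2842857142857, 18.141428571428573) fwd 109.3 left -7.44
posttop (280.71285714285716, -0.8585714285714285) fwd 112.8 left -7.13
[229 229 230 228 226 176  80  54  56  57  54  60  66  61  54  53  65 100 119 120 108  96  84  77  84  96 104 102 104 106 111 109  92  67  62  64  72  78  98 173 221 232 231 230 231]
[228 231 229 223 205 150  76  56  58  56  55  58  70  71  62  54  73 112 139 142 145 145 146 145 140 137 141 147 144 146 146 131  98  64  70  74  68  81 170 221 231 230 230 229 231]
[232 228 219 189 159 120  68  55  55  58  54  57  56  57  60  57  64  72  85  93 101 111 119 127 132 132 127 120 111 106  96  88  77  70  71  68  76 136 205 229 231 231 231 231 231]
62 [217 218 218 219 217 184 122 103 121 141 149 155 154 156 154 152 145 165 204 222 223 223 223 223]
75 [109 106 108 107 107  92  90 112 135 145 154 158 155 160 158 150 128 110 104 103 108 103 105 106]
90 [115 113 111 114 113  96  98 124 142 156 160 165 165 165 159 146 123 109 112 114 108 111 115 110]
130 [103 104 105 104  87  92 118 137 154 159 165 164 161 156 141 116  97 104 105 104 104  98 102 101]
180 [109 109 110  98  96 117 139 153 164 165 168 160 151 133 118 111 108 112 111 107 112 109 107 111]
210 [118 114 102  94 106 134 149 158 165 168 161 154 140 113 108 112 116 112 113 111 116 115 116 114]
```

View pics/top9.png

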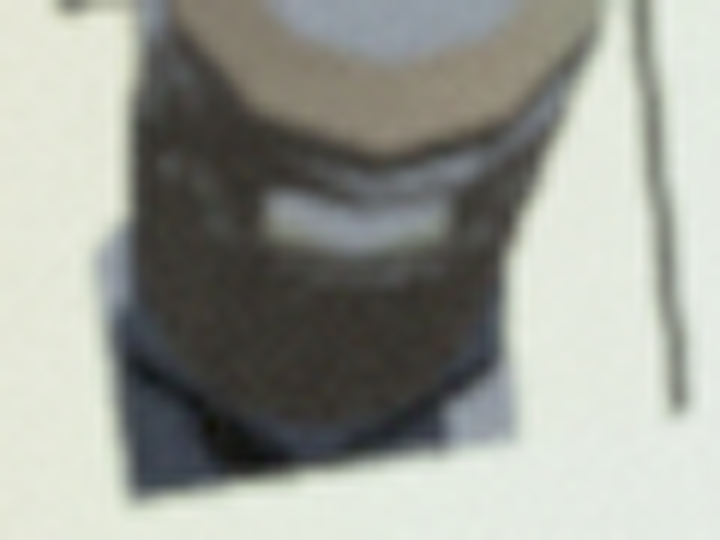

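Run:
```python
from h import *
d=load('w9');st=robot.get_state();tcp=st['tcp_pos'];M=R.from_quat(st['orientation'],scalar_first=True).as_matrix();print(tcp)
def rep(n,u,z):
    q=M.T@(onz(d,u,z)-tcp);print(n,u,'fwd %.1f left %.2f'%(q[1]*1e3,-q[2]*1e3))
im=cv2.imread('pics/w9.png')[:,:,0].astype(float)
z=tcp[2]+.0207
for r in range(62,225,20):
    rep('leg',((273.3+285.3)/2-.0264*(r-62),r),z)
rep('hole',(279.35,18.1),.0825)
d=load('w8')
```

```text
[ 0.43507768 -0.20884388  0.06479217]
leg (279.3, 62) fwd 92.0 left -7.61
leg (278.772, 82) fwd 83.9 left -7.52
leg (278.244, 102) fwd 75.6 left -7.44
leg (277.716, 122) fwd 67.0 left -7.35
leg (277.188, 142) fwd 58.1 left -7.26
leg (276.66, 162) fwd 48.9 left -7.16
leg (276.132, 182) fwd 39.4 left -7.06
leg (275.604, 202) fwd 29.5 left -6.96
leg (275.076, 222) fwd 19.3 left -6.85
hole (279.35, 18.1) fwd 109.4 left -7.50
```

servo_tool:
  motion:
    - [0, 0.2, -1.5, 0]
    - [0, 0.2, -2.8, 0]
    - [0, 0.2, -2.8, 0]
    - [0, 0.2, -2.8, 0]

```text
time_s: 14.28
tcp_pos: [0.4343, -0.2085, 0.0611]
orientation: [0.507, 0.493, 0.507, -0.493]
wrist_force: [0.4, 0.6, -0.6]
width: 0.0197
```

Run:
```python
from h import *
d=snap('wrist','w10');st=robot.get_state();print(st['tcp_pos'],st['time_s'],st['wrist_force'],st['width'])
im=cv2.imread('pics/w10.png');cv2.imwrite('pics/w10c.png',cv2.resize(im[0:80,240:320],None,fx=7,fy=7,interpolation=cv2.INTER_CUBIC))
g=cv2.cvtColor(im,cv2.COLOR_BGR2GRAY);np.set_printoptions(linewidth=220)
for r in range(10,26,2):print(r,g[r,262:296])
for r in(60,64,70,90):print(r,g[r,268:292])
```

```text
[ 0.43431682 -0.20849899  0.0610606 ] 14.3333 [-0.25482998  0.24772501 -0.31876282] 0.01939825527525347
10 [ 55  71  71  65  58  54  54  55  57  56  50  56  60  68  74  76  84  75  70  69  82  95 106 115 119 123 131 117  94  73  65  66  87 147]
12 [ 58  56  54  61  73  72  58  54  52  68  97 109  98  81  71  70  78  88 108 112 108 102 101 103 104  89  68  61  61  66  72  80 137 203]
14 [ 53  53  50  55  53  64  63  55  56  85 124 144 144 148 147 139 136 129 128 129 133 141 145 148 134  97  66  62  70  70  70 118 196 227]
16 [ 51  57  56  60  57  60  72  66  59  74 100 114 123 126 133 140 143 144 147 140 135 129 130 124 111  87  69  70  73  74 101 174 222 232]
18 [ 56  58  56  53  54  56  52  53  51  52  61  74  72  68  71  72  77  82  82  78  90  82  82  72  72  64  60  59  58  82 151 212 230 230]
20 [ 57  55  56  59  55  55  55  50  53  52  56  57  53  59  65  62  65  68  65  68  66  59  55  64  62  61  58  59  63  84 171 223 231 232]
22 [ 58  60  56  55  57  51  51  55  56  54  56  56  53  53  50  54  56  51  52  52  54  51  55  57  55  58  59  63  64  90 182 228 230 230]
24 [ 63  58  53  57  53  53  52  54  50  52  54  53  51  56  54  54  54  52  55  59  54  53  54  54  51  57  58  64  68  94 184 228 232 231]
60 [227 229 231 230 229 204 145 118 130 143 148 150 147 148 149 150 154 186 223 232 231 234 231 232]
64 [230 231 231 231 229 199 132 116 135 144 149 147 149 148 148 151 150 172 212 228 229 222 205 201]
70 [158 160 159 158 158 137 112 122 138 144 149 148 150 146 148 152 146 148 157 156 159 158 158 157]
90 [170 168 170 171 170 137 114 137 151 155 155 155 156 157 153 151 146 155 168 168 167 166 165 168]
```

View pics/w10c.png

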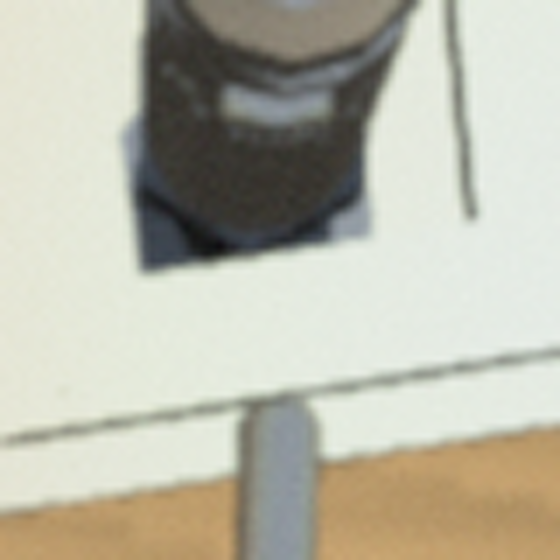

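servo_tool:
  motion:
    - [2, 0.1, 0.8, 0]
    - [5, 0.1, 0.8, 0]
    - [8, 0.2, 0.8, 0]
    - [9, 0.2, 0.8, 0]
    - [9, 0.2, 0.8, 0]
    - [9, 0.2, 0.8, 0]

```text
time_s: 14.83
tcp_pos: [0.4434, -0.2081, 0.0617]
orientation: [0.507, 0.493, 0.507, -0.493]
wrist_force: [0.8, 0.1, -0.2]
width: 0.0198
```

Run:
```python
from h import *
for i in range(2):
    d=snap('wrist','w11');st=robot.get_state();print(st['tcp_pos'],st['time_s'],st['wrist_force'],st['width'])
im=cv2.imread('pics/w11.png');cv2.imwrite('pics/w11c.png',cv2.resize(im[0:80,240:320],None,fx=7,fy=7,interpolation=cv2.INTER_CUBIC))
g=cv2.cvtColor(im,cv2.COLOR_BGR2GRAY);np.set_printoptions(linewidth=220)
for r in range(30,50,2):print(r,g[r,262:296])
for r in(60,64,70,90):print(r,g[r,268:292])
```

```text
[ 0.44325616 -0.20810042  0.06167809] 14.8833 [ 0.07709747 -0.77232722 -1.01103131] 0.02010178305172738
[ 0.4432377  -0.20811113  0.06169514] 14.9333 [-0.23184138 -0.87627703 -0.48209284] 0.019984449493692213
30 [ 63  61  62  66  67  59  66  93 116 128 127 127 127 129 129 131 130 131 129 131 135 132 132 135 136 135 138 139 140 141 141 132 124 122]
32 [ 59  56  54  57  56  50  54  56  68  89 101 109 121 126 125 129 132 127 133 130 136 135 135 137 135 137 135 126 119 111 108 110 122 150]
34 [ 53  56  73  70  65  57  52  47  52  46  53  59  61  69  78  87  96 112 120 124 126 118 109 107  94  87  91  93  86  85  81  99 161 217]
36 [ 55  56  52  58  67  64  57  57  49  57  57  57  63  67  70  72  82  81  74  85  92 101 113 113 113 118 116  94  72  75  98 166 217 230]
38 [ 52  56  55  55  52  60  61  57  57  81 112 131 127 120 118 111  99  94 102 112 108 116 124 122 106  77  65  70  78  94 163 216 229 231]
40 [ 55  60  58  59  54  57  59  59  54  70  87 100 112 121 128 131 134 135 134 128 125 122 120 112  97  76  68  69  71 107 189 228 229 231]
42 [ 59  57  57  57  56  55  53  51  52  55  
[... 222 characters left out ...]
9 219 231 229]
46 [ 61  60  62  60  53  51  47  51  50  55  50  52  50  51  53  53  50  52  52  52  52  52  56  52  58  61  62  62  65 110 169 217 229 230]
48 [ 40  37  44  51  51  53  47  52  55  54  58  50  53  50  49  52  53  53  56  56  50  52  58  55  57  58  74 103 121 140 179 214 229 232]
60 [181 189 195 201 200 174 121 113 130 142 145 147 147 147 149 150 151 188 221 229 231 230 230 231]
64 [229 230 231 230 229 197 133 116 133 144 144 145 146 149 149 149 147 170 214 230 231 230 230 231]
70 [230 230 229 230 227 199 135 123 139 144 149 147 147 146 150 150 151 197 227 231 230 231 231 231]
90 [160 161 162 160 160 133 113 136 151 155 151 156 154 155 155 149 146 149 158 161 164 162 161 163]
```

View pics/w11c.png

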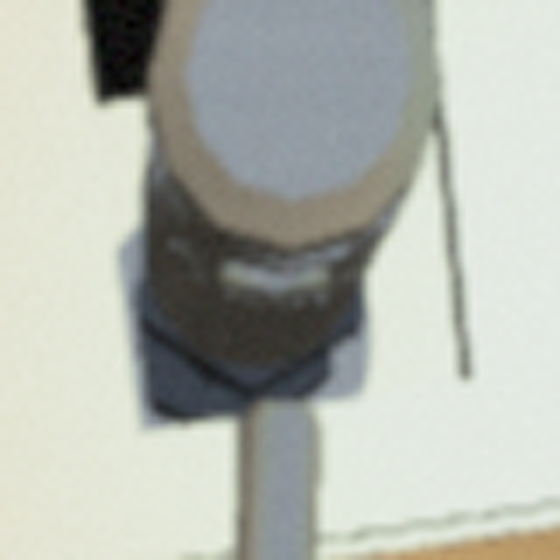

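servo_tool:
  motion:
    - [0, 0.3, 0.3, 0]
    - [2, 0.3, 0.3, 0]
    - [4, 0.3, 0.3, 0]
    - [6, 0.3, 0.3, 0]
    - [7, 0.3, 0.3, 0]
    - [8, 0.3, 0.3, 0]
    - [8, 0.3, 0.3, 0]

```text
time_s: 15.52
tcp_pos: [0.4515, -0.2079, 0.0621]
orientation: [0.507, 0.493, 0.507, -0.493]
wrist_force: [0.2, 0.3, -0.2]
width: 0.0195
```

Run:
```python
from h import *
d=snap('wrist','w12');st=robot.get_state();print(st['tcp_pos'],st['time_s'],st['wrist_force'],st['ft_torque'],st['width'])
im=cv2.imread('pics/w12.png');cv2.imwrite('pics/w12c.png',cv2.resize(im[10:90,240:320],None,fx=7,fy=7,interpolation=cv2.INTER_CUBIC))
```

```text
[ 0.45143065 -0.20788047  0.06204838] 15.5667 [-0.0062273  -0.62454608 -0.59901214] [0.01450455 0.13067583 0.00391919] 0.019750217115188085
```

View pics/w12c.png

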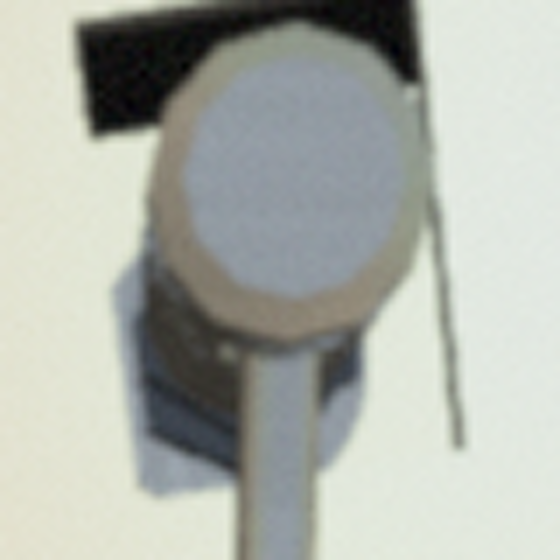

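servo_tool:
  motion:
    - [1, 0, 0, 0]
    - [2, 0, 0, 0]
    - [3, 0.1, 0, 0]
    - [3, 0.1, 0, 0]

```text
time_s: 15.9
tcp_pos: [0.4545, -0.2078, 0.0621]
orientation: [0.507, 0.493, 0.507, -0.493]
wrist_force: [-0.5, 0.6, -0.5]
width: 0.0199
```

servo_tool:
  motion:
    - [1, 0, 0, 0]
    - [2, 0, 0, 0]
    - [3, 0.1, 0, 0]
    - [4, 0.1, 0, 0]
    - [4, 0.1, 0, 0]

```text
time_s: 16.32
tcp_pos: [0.4586, -0.2077, 0.0621]
orientation: [0.507, 0.493, 0.507, -0.493]
wrist_force: [0.4, -0.5, -0.4]
width: 0.0198
```

servo_tool:
  motion:
    - [2, 0, 0, 0]
    - [4, 0.1, 0, 0]
    - [6, 0.1, 0, 0]
    - [8, 0.2, 0, 0]
    - [9, 0.2, 0, 0]
    - [9, 0.2, 0, 0]

```text
time_s: 16.82
tcp_pos: [0.4676, -0.2075, 0.0621]
orientation: [0.507, 0.493, 0.507, -0.493]
wrist_force: [0.7, -1.3, -1.0]
width: 0.0198
```

Run:
```python
from h import *
d=snap('wrist','w13');st=robot.get_state();print(st['tcp_pos'],st['time_s'],st['wrist_force'],st['ft_torque'],st['width'])
im=cv2.imread('pics/w13.png');cv2.imwrite('pics/w13c.png',cv2.resize(im[10:170,200:320],None,fx=5,fy=5,interpolation=cv2.INTER_CUBIC)[:600])
```

```text
[ 0.46742759 -0.20745936  0.06204061] 16.8667 [-0.21037851 -0.14374636 -0.83614793] [0.01395235 0.17424025 0.00949788] 0.01965290829791821
```

View pics/w13c.png

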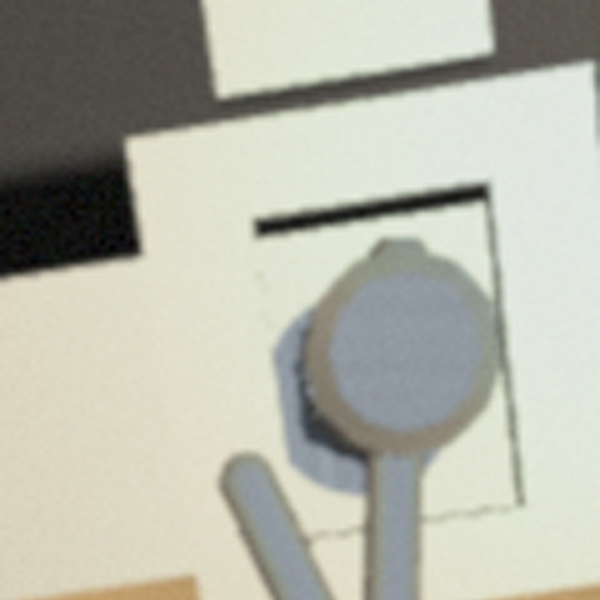

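servo_tool:
  motion:
    - [2, 0, 0, 0]
    - [4, 0.1, 0, 0]
    - [6, 0.1, 0, 0]
    - [8, 0.2, 0, 0]
    - [10, 0.2, 0, 0]
    - [10, 0.2, 0, 0]

```text
time_s: 17.37
tcp_pos: [0.4778, -0.2074, 0.0621]
orientation: [0.507, 0.493, 0.507, -0.493]
wrist_force: [0.0, -0.6, 0.1]
width: 0.0199
```

servo_tool:
  motion:
    - [1, 0, 0, 0]
    - [2, 0, 0, 0]
    - [3, 0.1, 0, 0]
    - [4, 0.1, 0, 0]
    - [4, 0.1, 0, 0]

```text
time_s: 17.78
tcp_pos: [0.4813, -0.2071, 0.062]
orientation: [0.507, 0.493, 0.507, -0.493]
wrist_force: [-0.6, -0.0, -1.1]
width: 0.0195
```

servo_tool:
  motion:
    - [1, 0, 0, 0]
    - [2, 0, 0, 0]
    - [3, 0.1, 0, 0]
    - [4, 0.1, 0, 0]
    - [4, 0.1, 0, 0]

```text
time_s: 18.2
tcp_pos: [0.4851, -0.2068, 0.0619]
orientation: [0.506, 0.493, 0.507, -0.493]
wrist_force: [-1.7, 1.6, -0.3]
width: 0.0197
```

Run:
```python
from h import *
d=snap('wrist','w14');st=robot.get_state();print(st['tcp_pos'],st['time_s'],st['wrist_force'],st['ft_torque'],st['width'])
im=cv2.imread('pics/w14.png');cv2.imwrite('pics/w14c.png',cv2.resize(im[40:200,200:340],None,fx=5,fy=5,interpolation=cv2.INTER_CUBIC)[:600])
```

```text
[ 0.48517255 -0.20686698  0.06193671] 18.25 [-1.72988443  1.86730359 -0.262925  ] [0.21486247 0.52834339 0.1351241 ] 0.019959434879182253
```

View pics/w14c.png

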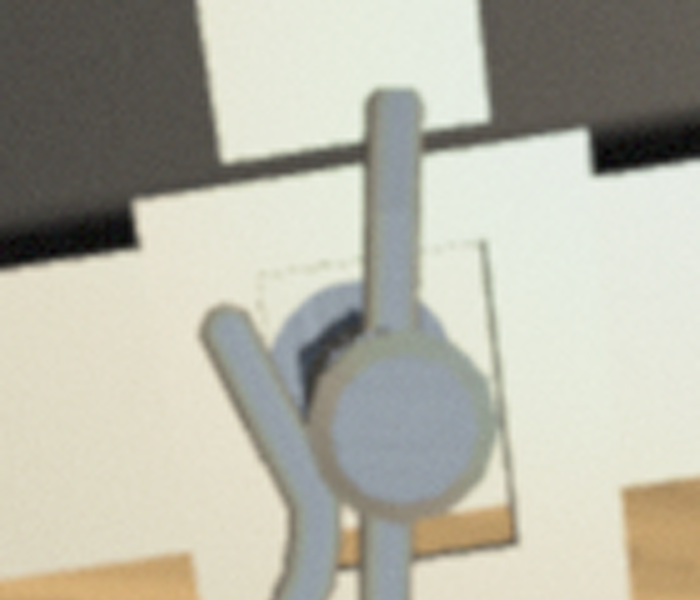

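servo_tool:
  motion:
    - [1, 0, 0, 0]
    - [2, 0, 0, 0]
    - [3, 0.1, 0, 0]
    - [3, 0.1, 0, 0]

```text
time_s: 18.58
tcp_pos: [0.4878, -0.2067, 0.0618]
orientation: [0.506, 0.493, 0.507, -0.493]
wrist_force: [-3.4, 2.2, -0.5]
width: 0.0196
```

servo_tool:
  motion:
    - [1, 0, 0, 0]
    - [2, 0, 0, 0]
    - [3, 0.1, 0, 0]
    - [3, 0.1, 0, 0]

```text
time_s: 18.92
tcp_pos: [0.4912, -0.2068, 0.0619]
orientation: [0.507, 0.493, 0.507, -0.493]
wrist_force: [-3.9, 1.2, -0.6]
width: 0.0197
```

servo_tool:
  motion:
    - [1, 0, 0, 0]
    - [2, 0, 0, 0]
    - [3, 0.1, 0, 0]
    - [3, 0.1, 0, 0]

```text
time_s: 19.25
tcp_pos: [0.4947, -0.2068, 0.0621]
orientation: [0.507, 0.493, 0.507, -0.493]
wrist_force: [-2.6, 2.1, -0.9]
width: 0.0197
```

servo_tool:
  motion:
    - [1, 0, 0, 0]
    - [2, 0, 0, 0]
    - [3, 0.1, 0, 0]
    - [3, 0.1, 0, 0]

```text
time_s: 19.58
tcp_pos: [0.4976, -0.2067, 0.0621]
orientation: [0.507, 0.493, 0.507, -0.493]
wrist_force: [-3.2, 2.5, -0.8]
width: 0.0194
```

servo_tool:
  motion:
    - [1, 0, 0, 0]
    - [2, 0, 0, 0]
    - [3, 0.1, 0, 0]
    - [3, 0.1, 0, 0]

```text
time_s: 19.92
tcp_pos: [0.5008, -0.2067, 0.0622]
orientation: [0.507, 0.493, 0.507, -0.493]
wrist_force: [-1.3, 0.9, 0.4]
width: 0.0199
```

Run:
```python
from h import *
d=snap('wrist','w15');st=robot.get_state();print(st['tcp_pos'],st['time_s'],st['wrist_force'],st['ft_torque'],st['width'])
im=cv2.imread('pics/w15.png');cv2.imwrite('pics/w15c.png',cv2.resize(im[60:240,190:340],None,fx=4,fy=4,interpolation=cv2.INTER_CUBIC)[:600])
```

```text
[ 0.500872   -0.20669979  0.06220139] 19.9667 [-2.13885211  1.81988776 -0.95401275] [0.38159187 0.56674645 0.13668186] 0.019856313729414495
```

View pics/w15c.png

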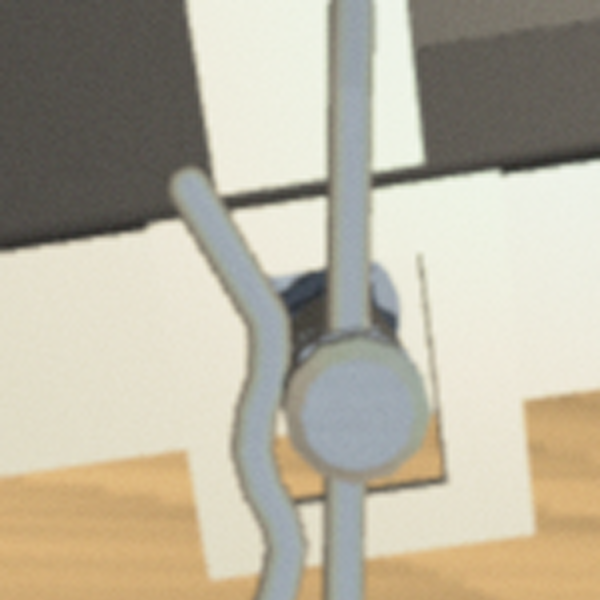

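servo_tool:
  motion:
    - [1, 0, 0, 0]
    - [2, 0, 0, 0]
    - [3, 0.1, 0, 0]
    - [3, 0.1, 0, 0]

```text
time_s: 20.3
tcp_pos: [0.5043, -0.2067, 0.0623]
orientation: [0.507, 0.493, 0.506, -0.493]
wrist_force: [0.2, 2.6, -0.8]
width: 0.0197
```

servo_tool:
  motion:
    - [1, 0, 0, 0]
    - [2, 0, 0, 0]
    - [3, 0, 0, 0]
    - [3, 0, 0, 0]

```text
time_s: 20.63
tcp_pos: [0.5066, -0.2066, 0.0622]
orientation: [0.507, 0.493, 0.507, -0.493]
wrist_force: [-0.4, 2.1, -0.7]
width: 0.0197
```

Run:
```python
from h import *
d=snap('wrist','w16');st=robot.get_state();tcp=st['tcp_pos'];print(tcp,st['time_s'],st['wrist_force'],st['ft_torque'],st['width'])
im=cv2.imread('pics/w16.png');cv2.imwrite('pics/w16c.png',cv2.resize(im[60:240,190:340],None,fx=4,fy=4,interpolation=cv2.INTER_CUBIC)[:600])
```

```text
[ 0.50662472 -0.20660088  0.06216166] 20.6833 [-0.93254402  3.09084935 -0.09761369] [0.36641671 0.28194051 0.09236338] 0.019733043012236978
```

View pics/w16c.png

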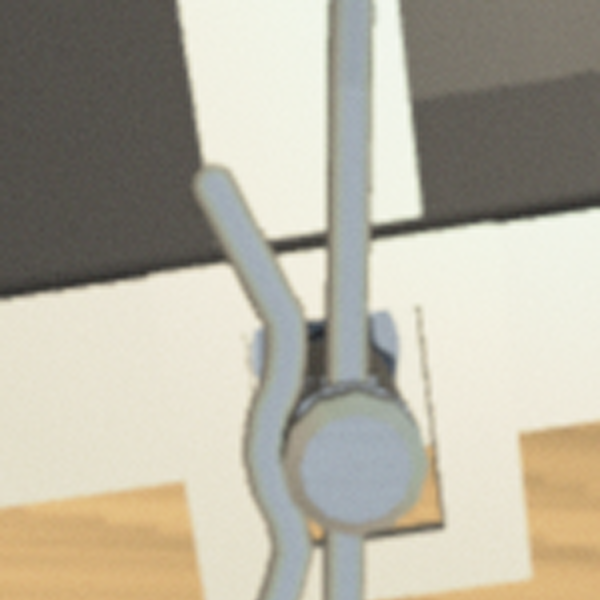

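servo_tool:
  motion:
    - [0.5, 0, 0, 0]
    - [0.5, 0, 0, 0]
    - [0.5, 0, 0, 0]
    - [0.5, 0, 0, 0]
    - [0.5, 0, 0, 0]
  claw: 45

```text
time_s: 21.1
tcp_pos: [0.5071, -0.2069, 0.0623]
orientation: [0.507, 0.493, 0.506, -0.493]
wrist_force: [-0.7, -0.5, -0.7]
width: 0.0444
```

Run:
```python
from h import *
d=snap('wrist','w17');st=robot.get_state();tcp=st['tcp_pos'];print(tcp,st['time_s'],st['wrist_force'],st['ft_torque'],st['width'])
```

```text
[ 0.50701248 -0.20678745  0.06222993] 21.15 [ 0.55120819 -0.64971933  0.11331783] [-0.01915278  0.15637155 -0.04805807] 0.04463164334874666
```

View pics/w17.png

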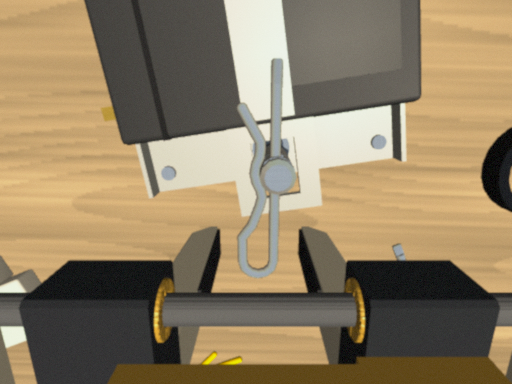

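servo_tool:
  motion:
    - [0, 0, 10, 0]
    - [0, 0, 25, 0]
    - [0, 0, 45, 0]
    - [0, 0, 70, 0]
    - [-20, 0, 90, 0]
    - [-20, 0, 90, 0]
    - [-20, 0, 90, 0]

```text
time_s: 21.73
tcp_pos: [0.4873, -0.207, 0.1538]
orientation: [0.508, 0.493, 0.505, -0.493]
wrist_force: [0.2, 0.6, 0.6]
width: 0.0444
```

Run:
```python
from h import *
d=snap('wrist','w18');st=robot.get_state();tcp=st['tcp_pos'];print(tcp,st['time_s'],st['wrist_force'],st['ft_torque'],st['width'])
im=cv2.imread('pics/w18.png');cv2.imwrite('pics/w18c.png',cv2.resize(im[60:260,190:340],None,fx=3,fy=3,interpolation=cv2.INTER_CUBIC))
snap('scene','s18');crop('s18',110,130,250,250,5,'s18c')
```

```text
[ 0.48704195 -0.2066167   0.15260553] 21.7833 [-0.2472894   0.0801467  -0.07228605] [ 0.01208726  0.23461766 -0.01582593] 0.044761246868577055
```

View pics/w18c.png

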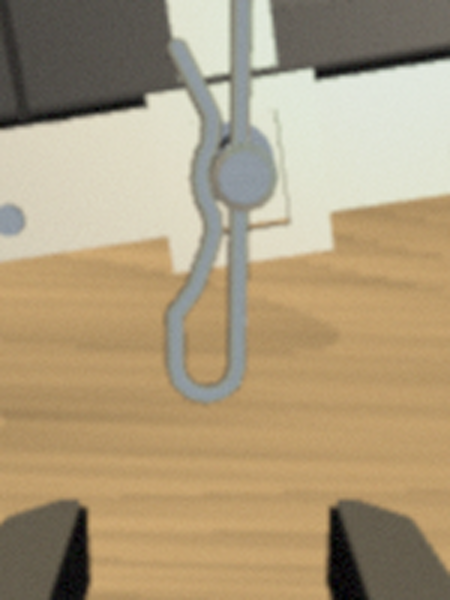

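View pics/s18c.png

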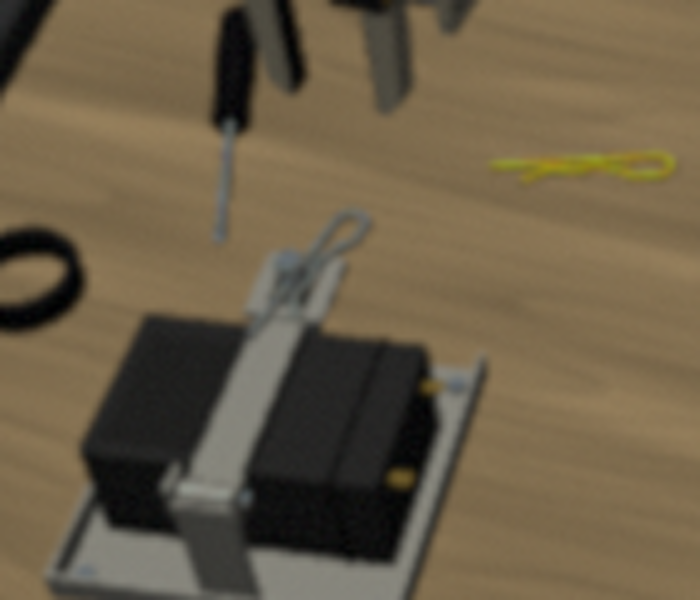

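Run:
```python
from h import *
d=load('w18');c=lambda p:(p[0]/3+190-.33,p[1]/3+60-.33)
e=onz(d,c((207,402)),.0825);p=onz(d,c((245,173)),.096)
l1=onz(d,c((237,340)),.0825);l2=onz(d,c((241,60)),.0825);yaw=np.arctan2(*(l2-l1)[[1,0]]);print('leg yaw',yaw)
x=np.array([np.cos(yaw),np.sin(yaw),0]);y=np.array([-x[1],x[0],0])
s=e+.06*x-.008*y;print('seat',s,'post',p,'seat-post x',(s-p)@x,'leg line-post y',(l1-p)@y)
d=load('w17');t=onz(d,(277.5,58.5),.0825);p=onz(d,(278,175),.096);print('w17 tip-post',(t-p)@x,(t-p)@y)
print(robot.get_state()['time_s'])
```

```text
leg yaw 0.020912889459596472
seat [ 0.5545486  -0.21301449  0.0825    ] post [ 0.55302071 -0.21340669  0.096     ] seat-post x 0.0015357528914983316 leg line-post y 0.0008219623917360591
w17 tip-post 0.04778028165874532 0.000510643661830272
21.8333
```

```bash
python3 -c "
from h import *
print(robot.sign_off())"
```

```text
the job is handed in; nothing more can be done
None
```

I shut the hold-down bar, slid the big hairpin clip through the post's cross hole until its sprung leg snapped over the shank, let go of it and handed the job in. That took about 22 s of the 64 s. The sign-off gave no verdict, so the result below rests on my own checks.

- **Bar:** I pressed it to its stop, where its top face read 76.2 mm at 6.8 N. It still looked down in the last pictures.
- **Hole:** Touching the post's top with the closed fingers gave 96 mm, which puts the hole centre at about 82.5 mm. The camera showed the hole turned about 0.15 rad from the tray's axis, so I pushed the clip in along that line.
- **Push:** The highest wrist force read at the end of a step while pushing the clip in was about 4.5 N.
- **Clip after release:** The last picture shows the sprung leg closed with its bend on the shank. The leg points at 0.021 rad, against about 0.02 for the hole, and sits within 1 mm across.
- **Disagreement:** The seat point came out at +1.5 mm from the post's axis in one view and -2.2 mm in the other. Both are inside the 5 mm limit. I judged the sprung leg's angle and the clip's tilt by eye only.
- **Other things:** I touched nothing else that I know of, but I did not measure the loose parts again at the end. The gripper was open and clear, with no contact force, at sign-off.

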